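Turn the grinder spindle's flat up and slide its tray into the set-screw station

TASK

Find the milled flat on the spindle by feel or sight and turn the spindle in its bearings until the flat faces straight up. Then take the tray by its upright tab and slide it, loaded, fully home in the slotted holder, so that the bridge passes over the flat. Let go, and leave everything else where it stands.

Things in the scene. Friction and masses are not known exactly. Their poses are not given: they have to be found in the camera images.
- spindle_mid (a point): Middle of a steel spindle's thick part, on its axis, 80 mm above the table. It lies level in two bearing blocks on the tray; 76 mm long, 32 mm diameter, one flat milled along it 10 mm from the axis (26 mm across there). x: the axis, away from the tab; z: out of the flat, at the start 57 to 180 degrees from up, either way. Turns freely about x, light friction (0.06 N m), stays where left.
- tray_tab (a point): Grip point in the upright tab of the loose aluminium tray: tab 14 mm thick (y), 24 mm long (x), top 78 mm above the table; the point is at its middle, 55 mm above the table. x: along the tray towards the spindle, z: up. The spindle's middle is 93 mm ahead and 25 mm higher. Bearing blocks 90 mm high, 14 mm long, 24 mm wide (44 at the foot), 46 and 140 mm ahead. Slides on the table, 0.85 kg in all.
- tray_front (a point): Middle of the front edge of the tray's plate, the end that enters the holder first, 165 mm ahead of the tab's point; half-way up the 10 mm thick plate, which is 180 mm long and 80 mm wide. Same axes as the tab. Between plate and spindle are 54 mm of free height for fingers. Squeezing the spindle with a pad near the flat pulls the flat square to the pad (26 mm; 32 mm on the round).
- holder_home (a point): Where the tab's grip point is when the tray is fully home in the fixed grey slotted holder, its front against the end stop; x points into the slot, axes as the tray's when home. The jug and the tin stand left and right of the holder's flared guides, about 120 mm off the slot's centre line, 65 to 75 mm ahead of this point.
- holder_mouth (a point): Start of the slot, mid-way between its rails, 5 mm above the table, 55 mm ahead of the home point; same axes. Rails 84 mm apart, 20 mm high, with steel lips 13 mm above the table that reach over the tray's edges; the end stop is 110 mm further in. Flared guides in front widen from 84 to about 113 mm over 35 mm. Holder is 150 mm wide over its feet.
- bridge_tongue (a point): Middle of the underside of the tongue, 92.5 mm above the table, under the holder's bridge; 45 mm past the slot's start. Tongue 16 mm wide, 26 mm long. It passes over the bearing blocks, and over the spindle with its flat up, but stops a spindle whose flat is not up. Bridge 125 mm high (screw on it to 167 mm), 26 mm long, 108 mm wide.
- jug: Bystander: open steel jug with handle, 64 mm diameter, 75 mm high; origin under its centre.
- tin: Bystander: plain can, 58 mm diameter, 85 mm high; origin under its centre.
- tamper: Bystander: steel tamper standing on its 58 mm disc, 90 mm high; origin under its centre.
- jar: Bystander: amber jar, 60 mm diameter, 100 mm high; origin under its centre.
- burr: Bystander: steel ring, 64 mm outside, 24 mm high; origin under its centre.
- driver: Bystander: screwdriver lying on the table, about 200 mm long.
- spanner: Bystander: spanner lying on the table, about 160 mm long.
- motor: Fixed bystander: upright grinder motor, 96 mm diameter, 140 mm high; origin under its centre.
There are look-alikes about, which are no part of the job. What is shaped like the part that bears spindle_mid but pink is not meant.

How it is judged:
By the outcome, as a careful person would: the job done as asked, in the order asked, and still so for the second after the job is handed in, with the robot touching nothing.
It also fails if it takes over 72 s, if anything falls off the work surface, if the arm or the gripper's body presses on something with over 40 N, if the wrist force passes 120 N, or if a joint passes its speed limit or range.

ROBOT

A 7-joint arm with a two-finger parallel gripper is mounted at the origin on the work surface. World frame = base frame: x ahead of the robot, y to its left, z up, the work surface at z = 0. Lengths are in m, angles in rad, forces in N, time in s.
With the tool pointing down it reaches from about 0.425 to 0.875 m from the base axis. Payload 4.7 kg.
Tool frame: the origin (TCP) lies on the mounting face of the last link; the fingertips stand 182 mm ahead of it and the grasp point (between the pads) lies 164 mm ahead of it; z points along the fingers, y is the direction in which the jaws open and shut (so a half turn about z gives the same grasp; the last joint's range is limited). The gripper opens to 87 mm and grips with 3 to 60 N. Pads are 19 mm wide; open, the fingers measure 117 mm over their backs; the gripper's body (75 mm by 190 mm) begins 51 mm behind the grasp point.
Start: joints at [-1.115, 0.321, -0.07, 1.45, 0.023, 1.371, -0.057], TCP at [0.278, 0.588, 0.405] pointing down, gripper open.
Joint ranges: [-2.86, 2.86], [-0.3, 2.09], [-1.38, 1.24], [0.06, 2.45], [-1.56, 4.7], [0.09, 2.05], [-2.69, 2.69]. Speed limits (rad/s): [2.57, 2.57, 3.14, 3.14, 3.14, 3.14, 3.14].

INTERFACE

Orientations are given as a rotation vector (axis times angle).
In Python, from bench import ctrl gives the robot as it stands. The module is installed in compiled form; this text tells all that it offers.
- The arm moves only by the tool play_rows, never from a script. Its argument "targets" is text: rows parted by semicolons, each of 7 numbers parted by spaces: the shift along the tool's x, y, z in cm, then the turn, a rotation vector about the tool's x, y, z in rad, then the opening, from -1 (shut) to 1 (fully open). In form: x y z ax ay az grip; .... A call has 1 to 20 rows; each row shifts and turns the pose as measured when the row begins, along the tool's axes as they then stand; what a row does not reach is not made up. A row lasts 1/8 s, in which the tool goes at most 62.5 mm and 10.7 degrees, less where a joint would pass 70% of its speed; a pose out of reach is approached as far as the arm can. A call is refused whole if a number of a shift passes 6.25 or a number of a turn 0.188, either way. A call with a gripper value outside its range is refused whole. The fingers move at their own pace and stop on an object; "newtons" is the grip in N (left out, the last holds). Time passes only in rows, so rows that do not move let the fingers close. It gives the time, the measured TCP pose, the force and the opening at its end, in the units of the state.
- ctrl.get_state(): the state, without advancing time (a new reading comes with each control period).
- ctrl.get_image(name): name is "scene" or "top" or "wrist"; returns a dict with "pixels" (480x640x3 uint8, blue, green, red), "depth" (480x640 float32, m along the optical axis (not along the pixel's ray), 0 where there is no reading), "intrinsics" (3x3 intrinsics, pixels), "R" (3x3) and "t" (3): a world point X has camera coordinates R X + t. Camera axes: x right, y down, z forward; pixel columns grow to the right and rows downward; lengths in m; the calibration is good to about 2 mm. The wrist camera is an equidistant fisheye: a pixel r from the principal point sees the ray r / f radians off the axis. A picture is of the moment at which its call begins.
- ctrl.close_job(): hands the job in, once; it reports no verdict.
The state is a dict: "time": time; "joint_positions": joint angles; "qd": joint speeds; "joint_torque": joint torques, N m; "position": TCP position; "tool_rot": TCP orientation; "ft_force": force on the tool from outside, world axes, zero at the start; "torque": the same for the moment, N m; "grip_width": opening from 0.0 (shut) to 1.0 (fully open).
Only numpy, scipy, OpenCV 4.12 (cv2) and the standard library are available. Lean on these libraries where they do the work, as an engineer would, in place of code of your own. Each camera call takes 0.05 s, during which the arm holds its last target.

## Working session

There is one attempt and no reset: what is moved stays moved. The work goes in short steps, Python scripts to look and compute and a tool call to move; the robot and the scene stay as the last step left them, time stands still between calls to the robot, and variables do not carry over. Pictures are saved under pics/ and viewed, and the job is handed in when it is done.

Besides the shell and the picture viewer there is one more tool, called after ">>>" by a JSON object that holds its "op" and its "data". play_rows: Moves the arm, as the interface text tells. Its arguments: {"type":"object","properties":{"targets":{"type":"string"},"newtons":{"type":"number"}},"required":["targets"]}

```bash
mkdir -p pics; ls
cat > h.py <<'E'
import numpy as np, cv2
from bench import ctrl
from scipy.spatial.transform import Rotation as Ro
def snap(n,fn=None):
    im=ctrl.get_image(n); 
    np.savez('%s.npz'%n,**{k:np.asarray(im[k]) for k in im})
    if fn: cv2.imwrite('pics/'+fn,im['pixels'])
    return im
def load(n): return dict(np.load('%s.npz'%n))
def px(im,u,v,z=None):
    K=im['intrinsics'];R=im['R'];t=im['t']
    d=im['depth'][int(v),int(u)]
    ray=np.array([(u-K[0,2])/K[0,0],(v-K[1,2])/K[1,1],1])
    if z is None: return R.T@(ray*d-t)
    o=-R.T@t; w=R.T@ray
    return o+w*(z-o[2])/w[2]
def proj(im,X):
    c=im['R']@np.asarray(X)+im['t'];K=im['intrinsics'];p=K@c;return p[:2]/p[2]
def crop(im,u0,v0,u1,v1,s,fn):
    cv2.imwrite('pics/'+fn,cv2.resize(im['pixels'][v0:v1,u0:u1],None,fx=s,fy=s,interpolation=cv2.INTER_CUBIC))
E
python3 - <<'E'
from h import *
print(ctrl.get_state())
snap('scene','scene0.png');snap('top','top0.png')
E
```

```text
pics
{'time': 0.0, 'joint_positions': array([-1.11490838,  0.32180177, -0.07007673,  1.45166489,  0.02263119,
        1.37080287, -0.05689249]), 'qd': array([ 0.00048494, -0.00123188,  0.00051966, -0.00052663, -0.0016774 ,
       -0.00125839,  0.00175233]), 'joint_torque': array([-1.00877078e-04, -4.91287887e+01, -4.04167129e-01, -3.12531066e+01,
       -6.40514516e-02,  4.39105066e-02,  1.85176118e-04]), 'position': array([0.27786136, 0.58738707, 0.40368   ]), 'tool_rot': array([-6.88210534e-01, -3.06499159e+00,  2.93504467e-03]), 'ft_force': array([ 0.42390989, -0.04149018,  0.80066778]), 'torque': array([ 0.01877087, -0.01500746, -0.03897118]), 'grip_width': 0.9967991768505877}
```

View pics/scene0.png

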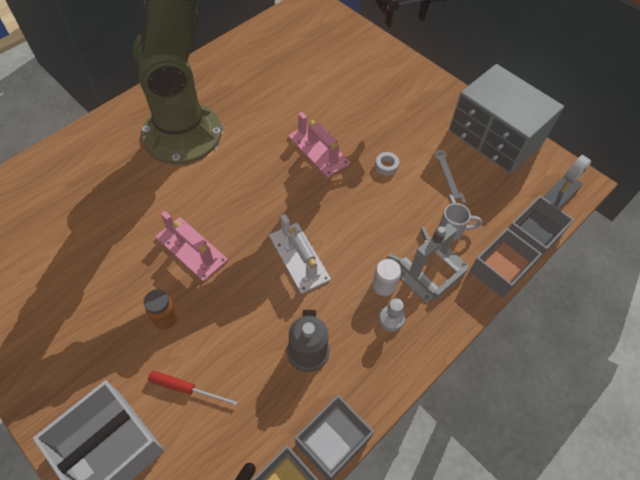

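View pics/top0.png

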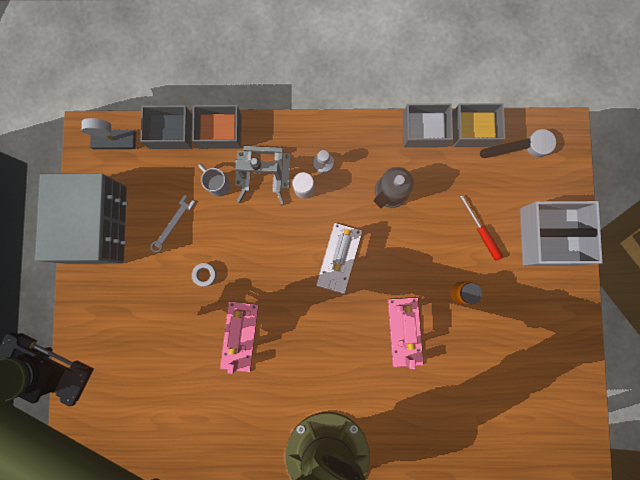

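The scene view shows two pink look-alikes at about (318,145) and (190,247), and a silver tray at (300,256). In the top view these are at (239,337), (406,332) and (340,258). The silver one is the one meant, since pink is excluded. I'll confirm it in an enlarged crop.

Run:
```python
from h import *
a=load('top');b=load('scene')
crop(a,290,200,390,310,7,'c_top.png')
crop(b,255,200,345,300,8,'c_sc.png')
crop(a,190,130,350,220,5,'c_hold.png')
K=a['intrinsics'];print(K, -a['R'].T@a['t'], a['R'])
for p in [(340,258),(341,240),(263,160),(263,190),(214,180),(303,185),(100,400)]: print(p,px(a,*p).round(4))
```

```text
[[477.66492514   0.         319.18659383]
 [  0.         477.66492514 239.72965476]
 [  0.           0.           1.        ]] [0.44048842 0.00702625 1.32011346] [[-0.00310125 -0.99994908 -0.00960285]
 [-0.99492863  0.00405083 -0.10050184]
 [ 0.10053562  0.00924247 -0.99489053]]
(340, 258) [ 0.5166 -0.0347  0.1005]
(341, 240) [ 0.5635 -0.0379  0.0933]
(263, 160) [ 0.8016  0.1777 -0.0012]
(263, 190) [ 0.7155  0.1771 -0.0024]
(214, 180) [0.7439 0.3149 0.0018]
(303, 185) [0.7091 0.0604 0.0898]
(100, 400) [0.1424 0.6105 0.0035]
```

View pics/c_top.png

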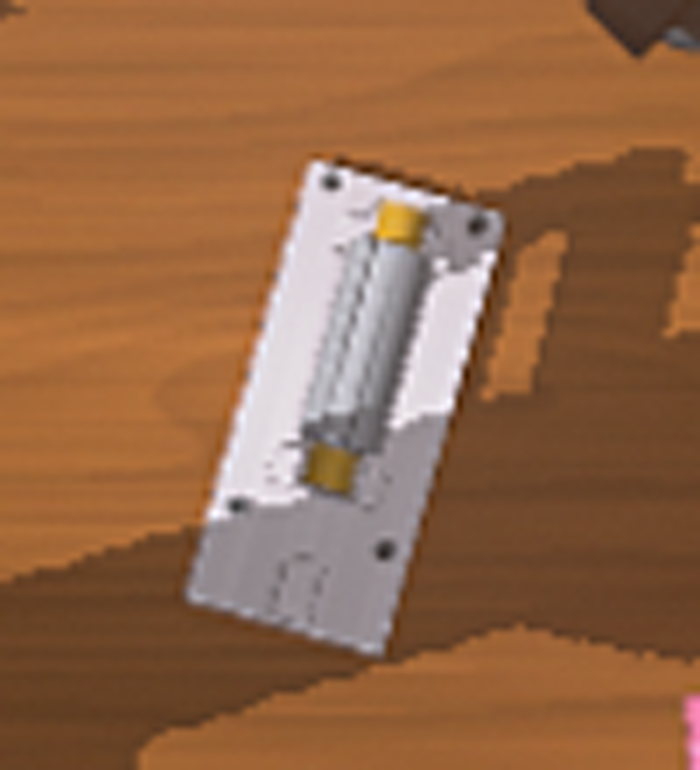

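View pics/c_sc.png

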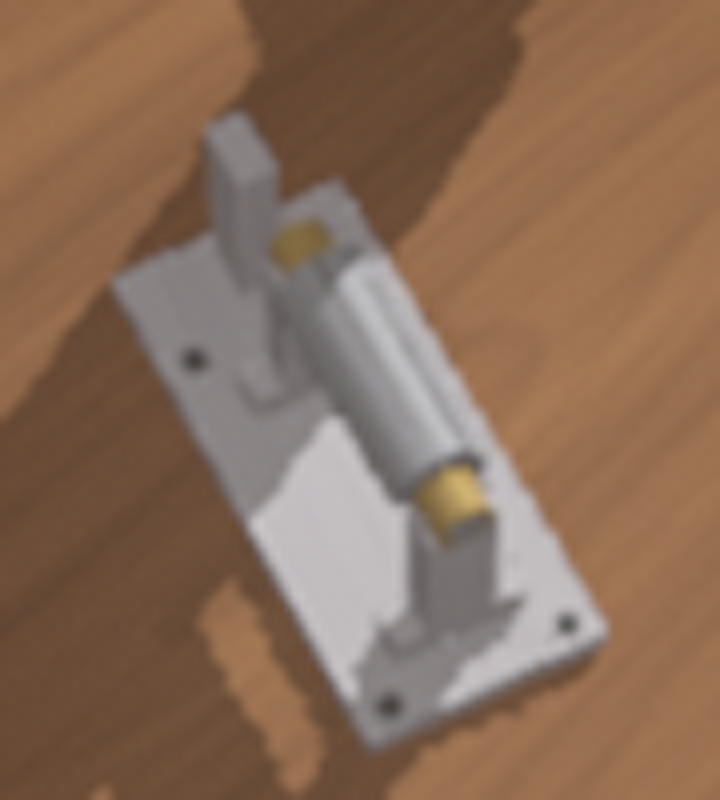

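View pics/c_hold.png

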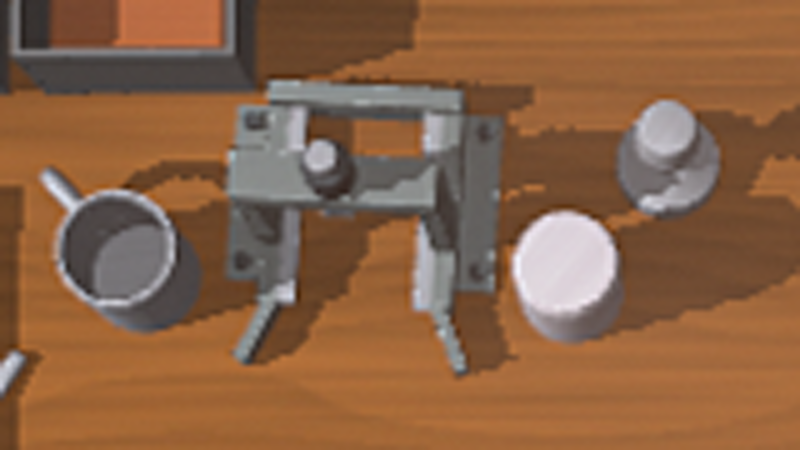

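Run:
```python
from h import *
a=load('top')
c=[np.array(p)/7+[290,200]-0.4 for p in [(310,160),(505,213),(385,655),(187,598)]]
W=[px(a,*p,z=0.01) for p in c]
for w in W: print(w.round(4))
FL,FR,BR,BL=W
print([np.linalg.norm(x-y).round(4) for x,y in [(FL,FR),(FR,BR),(BR,BL),(BL,FL)]])
ax=(FL+FR-BL-BR)[:2];ax/=np.linalg.norm(ax);print('yaw',np.degrees(np.arctan2(ax[1],ax[0])))
cen=sum(W)/4;fr=cen[:2]+.09*ax;print('front',fr,'tab',fr-.165*ax,'spin',fr-.072*ax)
# holder height map
d=a['depth'];vs,us=np.mgrid[125:225,190:340]
K=a['intrinsics'];ray=np.stack([(us-K[0,2])/K[0,0],(vs-K[1,2])/K[1,1],np.ones(us.shape)],-1)*d[125:225,190:340,None]
P=(ray-a['t'])@a['R']
z=P[...,2]
crp=np.clip((z+.01)/.18*255,0,255).astype(np.uint8)
cv2.imwrite('pics/hz.png',cv2.resize(cv2.applyColorMap(crp,cv2.COLORMAP_JET),None,fx=5,fy=5,interpolation=cv2.INTER_NEAREST))
crop(a,190,125,340,225,5,'hc.png')
# motor
for p in [(398,185),(303,180),(214,175),(323,158)]: print(p,px(a,*p).round(3))
```

```text
[ 0.6207 -0.0216  0.01  ]
[ 0.5993 -0.0984  0.01  ]
[ 0.4262 -0.0496  0.01  ]
[0.4486 0.0274 0.01  ]
[np.float64(0.0797), np.float64(0.1798), np.float64(0.0802), np.float64(0.179)]
yaw -15.816754472500923
front [ 0.61030957 -0.06006336] tab [ 0.45155674 -0.01509069] spin [ 0.54103561 -0.04043892]
(398, 185) [ 0.7   -0.182  0.127]
(303, 180) [0.723 0.061 0.087]
(214, 175) [0.756 0.313 0.013]
(323, 158) [0.78  0.008 0.093]
```

View pics/hz.png

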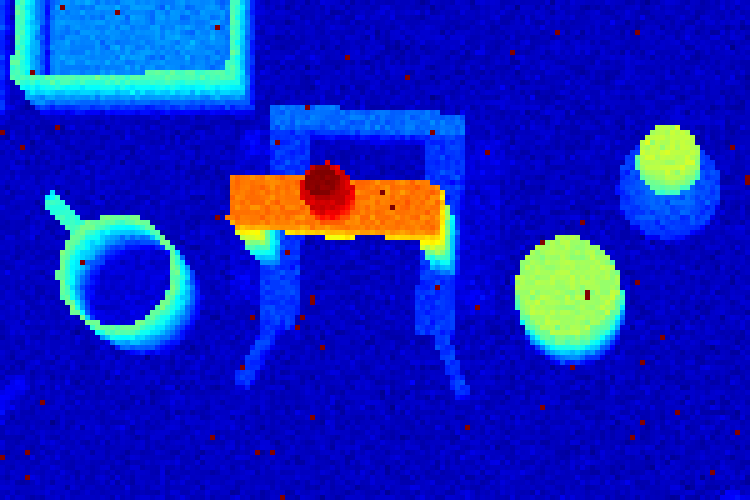

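View pics/hc.png

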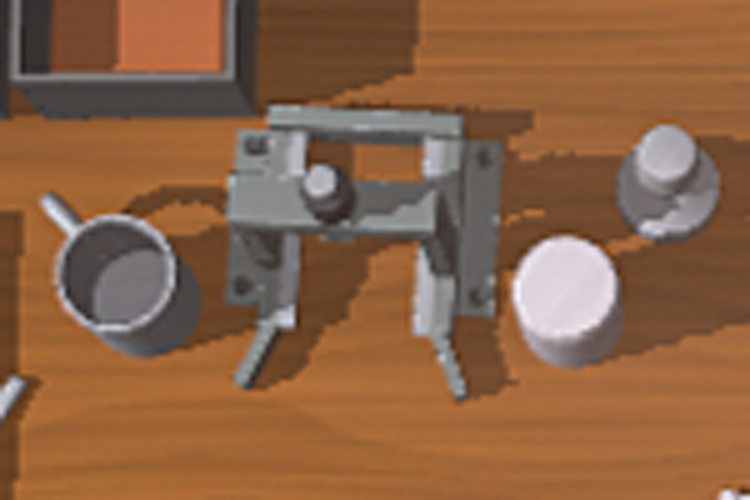

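Run:
```python
from h import *
a=load('top')
def q(u,v,z): return px(a,u/5+190-.4,v/5+125-.4,z)[:2]
pts={'footBL':(227,305,.006),'footBR':(497,317,.006),'footTL':(237,130,.006),'footTR':(503,142,.006),
'lipL':(298,328,.018),'lipR':(413,333,.018),'railL':(273,322,.02),'gL':(243,388,.02),'gR':(462,399,.02),'lipRtop':(424,140,.02),'lipLtop':(307,133,.02),
'stopTL':(270,106,.03),'stopTR':(464,114,.03),'brL':(231,175,.125),'brR':(440,184,.125),'brLb':(231,227,.125),'brRb':(435,235,.125)}
W={k:q(*v) for k,v in pts.items()}
for k in W: print(k,W[k].round(4))
def yaw(d): return np.degrees(np.arctan2(d[1],d[0]))
for l,r in [('footBL','footBR'),('footTL','footTR'),('lipL','lipR'),('gL','gR'),('stopTL','stopTR'),('brL','brR'),('brLb','brRb')]:
    d=W[l]-W[r]; print(l,r,'mid',((W[l]+W[r])/2).round(4),'w',np.linalg.norm(d).round(4),'yaw',yaw([d[1],-d[0]]).round(2))
# points of plate-height z in holder
d=a['depth'];vs,us=np.mgrid[125:225,190:340]
K=a['intrinsics'];ray=np.stack([(us-K[0,2])/K[0,0],(vs-K[1,2])/K[1,1],np.ones(us.shape)],-1)*d[125:225,190:340,None]
P=((ray-a['t'])@a['R'])
for u,v in [(285,300),(285,150),(435,300),(440,150),(360,122),(330,200),(245,150),(250,370)]: print((u,v),P[v//5,u//5].round(4))
```

```text
footBL [0.7267 0.2547]
footBR [0.7191 0.1032]
footTL [0.8271 0.2505]
footTR [0.8193 0.1002]
lipL [0.7109 0.2128]
lipR [0.7078 0.1489]
railL [0.7139 0.2264]
gL [0.677  0.2425]
gR [0.6702 0.1214]
lipRtop [0.8167 0.1433]
lipLtop [0.8211 0.2087]
stopTL [0.8336 0.2279]
stopTR [0.8284 0.1202]
brL [0.7685 0.2312]
brR [0.7632 0.1239]
brLb [0.7413 0.2308]
brRb [0.7366 0.1263]
footBL footBR mid [0.7229 0.179 ] w 0.1516 yaw -2.88
footTL footTR mid [0.8232 0.1753] w 0.1505 yaw -2.98
lipL lipR mid [0.7093 0.1808] w 0.0639 yaw -2.81
gL gR mid [0.6736 0.1819] w 0.1213 yaw -3.18
stopTL stopTR mid [0.831 0.174] w 0.1079 yaw -2.76
brL brR mid [0.7658 0.1776] w 0.1074 yaw -2.84
brLb brRb mid [0.7389 0.1786] w 0.1045 yaw -2.6
(285, 300) [0.7251 0.2187 0.0202]
(285, 150) [0.81   0.2196 0.021 ]
(435, 300) [0.7237 0.135  0.0249]
(440, 150) [0.8103 0.1334 0.0183]
(360, 122) [0.8249 0.177  0.0276]
(330, 200) [0.7464 0.175  0.1543]
(245, 150) [0.8132 0.2439 0.0103]
(250, 370) [0.6854 0.2372 0.0224]
```

```bash
cat >> h.py <<'E'
def toolR(yaw,tilt=0):
    # tool pointing down, tool y along (frame yaw) y ; tilt about frame x (deg) right-handed
    x=np.array([np.cos(yaw),np.sin(yaw),0]); y=np.array([-np.sin(yaw),np.cos(yaw),0]);z=np.array([0,0,1.])
    # tool x = -x_frame, tool y = y, tool z=-z
    R=np.stack([-x,y,-z],1)
    return Ro.from_rotvec(x*np.radians(tilt)).as_matrix()@R
def plan(g,R,n=None):
    s=ctrl.get_state(); p=s['position'];Rc=Ro.from_rotvec(s['tool_rot']).as_matrix()
    gc=p+Rc@[0,0,.164]
    tcp=np.asarray(g)-R@[0,0,.164]
    d=Rc.T@(tcp-p)*100; rv=Ro.from_matrix(Rc.T@R).as_rotvec()
    print('t',round(s['time'],2),'grasp',gc.round(4),'F',s['ft_force'].round(1),'T',s['torque'].round(2),'w',(s['grip_width']*87).round(1),'q',s['joint_positions'].round(2))
    print('shift cm',d.round(2),'rot',rv.round(3))
    if n: print('per row',(d/n).round(3),(rv/n).round(4))
E
python3 - <<'E'
from h import *
plan([.541,-.040,.24],toolR(np.radians(-15.8)),14)
E
```

```text
Traceback (most recent call last):
  File "h.py", line 32, in plan
    print('t',round(s['time'],2),'grasp',gc.round(4),'F',s['ft_force'].round(1),'T',s['torque'].round(2),'w',(s['grip_width']*87).round(1),'q',s['joint_positions'].round(2))
                                                                                                             ^^^^^^^^^^^^^^^^^^^^^^^^^^
AttributeError: 'float' object has no attribute 'round'
```

```bash
sed -i "s/(s\['grip_width'\]\*87).round(1)/round(s['grip_width']*87,1)/" h.py
python3 - <<'E'
from h import *
plan([.541,-.040,.24],toolR(np.radians(-15.8)),14)
E
```

```text
t 0.1 grasp [0.2777 0.5872 0.2398] F [-0.3  0.3  0.5] T [ 0.   -0.03 -0.06] w 87.1 q [-1.11  0.32 -0.07  1.45  0.02  1.37 -0.06]
shift cm [-50.61 -45.47   0.06] rot [-0.002 -0.    -0.166]
per row [-3.615 -3.248  0.004] [-0.0001 -0.     -0.0119]
```

>>> {"op": "play_rows", "data": {"targets": "-2 -1.8 0 0 0 0 1;-3.9 -3.5 0 0 0 0 1;-3.9 -3.5 0 0 0 0 1;-3.9 -3.5 0 0 0 0 1;-3.9 -3.5 0 0 0 0 1;-3.9 -3.5 0 0 0 0 1;-3.9 -3.5 0 0 0 0 1;-3.9 -3.5 0 0 0 0 1;-3.9 -3.5 0 0 0 0 1;-3.9 -3.5 0 0 0 0 1;-3.9 -3.5 0 0 0 0 1;-3.9 -3.5 0 0 0 0 1;-3 -2.8 0 0 0 -0.166 1;0 0 0 0 0 0 1"}}

```text
time: 1.85
position: [0.5322, -0.0268, 0.3989]
tool_rot: [-0.421, -3.107, 0.011]
ft_force: [0.2, 0.3, -0.2]
grip_width: 1.002
```

Run:
```python
from h import *
plan([.541,-.040,.24],toolR(np.radians(-15.8)),3)
snap('wrist','w1.png')
```

```text
t 1.85 grasp [ 0.5311 -0.0279  0.2349] F [ 0.2  0.3 -0.2] T [ 0.1   0.   -0.05] w 87.2 q [-0.45  0.07  0.48  1.76 -0.03  1.32  1.33]
shift cm [-1.2  -1.04 -0.51] rot [-0.008 -0.005  0.007]
per row [-0.399 -0.347 -0.171] [-0.0026 -0.0016  0.0022]
```

View pics/w1.png

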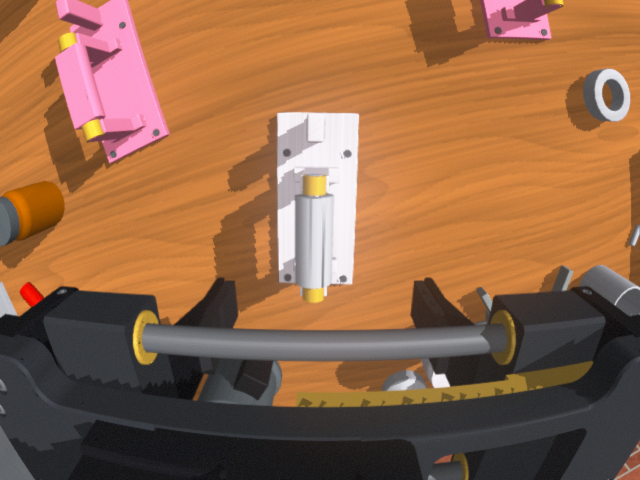

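The wrist view shows the silver tray, with its tab at (316,128) and the spindle spanning (314,180) to (313,298). I'll enlarge the spindle.

Run:
```python
from h import *
a=load('wrist')
crop(a,265,105,370,310,3.9,'w1c.png')
print(a['intrinsics'])
d=a['depth']
for v in (210,235,260): print((d[v,292:338]*1000).round(0).astype(int))
```

```text
[[371.64829954   0.         323.92414974]
 [  0.         371.64829954 237.50063799]
 [  0.           0.           1.        ]]
[378 377 303 299 300 298 296 294 293 294 292 291 293 291 290 289 292 290
 290 291 289 291   0 289 290 290 290 290 290 291 291 291 292 293 294 296
 294 294 295 299 302 378 377 377 377 378]
[385 384 386 305 305 304 302 299 299 299 300 299 296 297 296 295 296 296
 295 294 295 297 296 296 296 296 296 297 297 298 297 299 299 298 300 300
 300 302 303 306 310 386 385 384 385 384]
[394 394 382 311 313 310 308 307 305 304 304 303 304 303 303 302 301 303
 302 302 302 302 303 301 301 302 303 302 302 302 305 305 305 304 305 307
 309 309 312 315 380 381 380 381 381 394]
```

View pics/w1c.png

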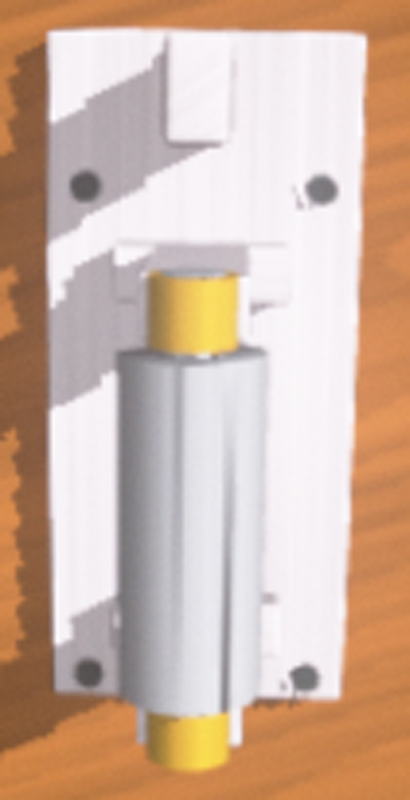

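Run:
```python
from h import *
a=load('wrist');s=ctrl.get_state();Rc=Ro.from_rotvec(s['tool_rot']).as_matrix()
C=-a['R'].T@a['t'];print('cam in tool',Rc.T@(C-s['position']),'axes',(a['R']@Rc).round(3))
yaw=np.radians(-15.8);S=np.array([.541,-.0405,.08])
R=toolR(yaw,-40);g=S-R@[0,0,.10];plan(g,R,4);print(g)
R=toolR(yaw,40);g=S-R@[0,0,.10];plan(g,R,4)
```

```text
cam in tool [ 0.08088286 -0.0031968   0.01979925] axes [[-0.     1.     0.001]
 [-0.955 -0.    -0.297]
 [-0.297 -0.001  0.955]]
t 1.9 grasp [ 0.5307 -0.0256  0.2347] F [ 0.8  1.4 -0.1] T [0.06 0.01 0.02] w 87.0 q [-0.45  0.07  0.47  1.76 -0.03  1.32  1.33]
shift cm [-1.5  15.77 11.53] rot [ 0.691 -0.003  0.01 ]
per row [-0.374  3.942  2.883] [ 0.1728 -0.0006  0.0024]
[0.55850184 0.02135018 0.15660444]
t 1.9 grasp [ 0.5307 -0.0256  0.2347] F [ 0.8  1.4 -0.1] T [0.06 0.01 0.02] w 87.0 q [-0.45  0.07  0.47  1.76 -0.03  1.32  1.33]
shift cm [ -1.22 -18.17  11.76] rot [-0.705 -0.008  0.006]
per row [-0.306 -4.543  2.94 ] [-0.1762 -0.002   0.0014]
```

>>> {"op": "play_rows", "data": {"targets": "-0.4 5.0 1.8 0.173 0 0 1;-0.4 4.8 1.8 0.173 0 0 1;-0.4 4.6 1.8 0.173 0 0 1;-0.4 4.4 1.8 0.173 0 0 1;0 0 0 0 0 0 1"}}

```text
time: 2.52
position: [0.5887, 0.1356, 0.2776]
tool_rot: [-0.377, -2.832, 1.056]
ft_force: [-0.0, -0.6, -0.1]
grip_width: 1.007
```

Run:
```python
from h import *
yaw=np.radians(-15.8);S=np.array([.541,-.0405,.08])
R=toolR(yaw,-40);g=S-R@[0,0,.10];plan(g,R)
snap('wrist','w2.png')
```

```text
t 2.52 grasp [0.5601 0.0321 0.1537] F [-0.  -0.6 -0.1] T [ 0.76 -0.19 -0.04] w 87.6 q [-0.71  0.51  0.38  1.59  0.39  1.52  0.86]
shift cm [-0.19 -1.27  0.49] rot [-0.016  0.004  0.01 ]
```

View pics/w2.png

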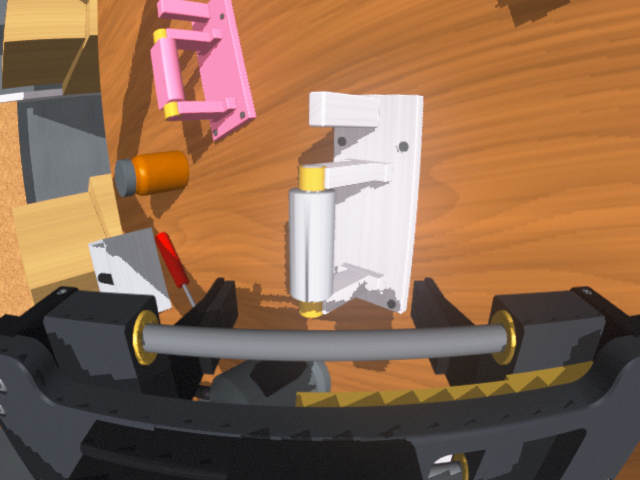

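Run:
```python
from h import *
a=load('wrist')
crop(a,270,80,380,325,3.2,'w2c.png')
d=a['depth'];K=a['intrinsics']
# fisheye backproject points in spindle frame
yaw=np.radians(-15.8);S=np.array([.541,-.0405,.08])
F=np.stack([[np.cos(yaw),np.sin(yaw),0],[-np.sin(yaw),np.cos(yaw),0],[0,0,1]])
us,vs=np.meshgrid(np.arange(280,345),np.arange(180,320))
dx=us-K[0,2];dy=vs-K[1,2];r=np.hypot(dx,dy);th=r/K[0,0]
z=d[180:320,280:345]
P=np.stack([z*np.tan(th)*dx/r,z*np.tan(th)*dy/r,z],-1)
W=(P-a['t'])@a['R']
L=(W-S)@F.T
m=(z>0)&(abs(L[...,0])<.030)&(np.hypot(L[...,1],L[...,2])<.028)
q=L[m]; 
# bin by angle after circle fit
from scipy.optimize import least_squares
rr=least_squares(lambda p:np.hypot(q[:,1]-p[0],q[:,2]-p[1])-.016,[0,0],loss='soft_l1',f_scale=.001).x;print(rr)
c=q[:,1:]-rr;ang=np.degrees(np.arctan2(c[:,0],c[:,1]));rad=np.hypot(*c.T)*1000
for b in range(-120,180,10):
    k=(ang>=b)&(ang<b+10)
    if k.sum()>5: print(b+5,k.sum(),np.median(rad[k]).round(2))
```

```text
[-0.00190621  0.00023209]
-45 9 15.92
-35 43 15.82
-25 95 15.88
-15 154 16.07
-5 223 16.07
5 273 15.88
15 301 15.95
25 321 16.05
35 377 16.05
45 336 16.08
55 321 16.01
65 317 15.93
75 298 15.98
85 240 16.06
95 173 16.0
105 123 15.83
115 81 15.81
125 26 15.82
```

View pics/w2c.png

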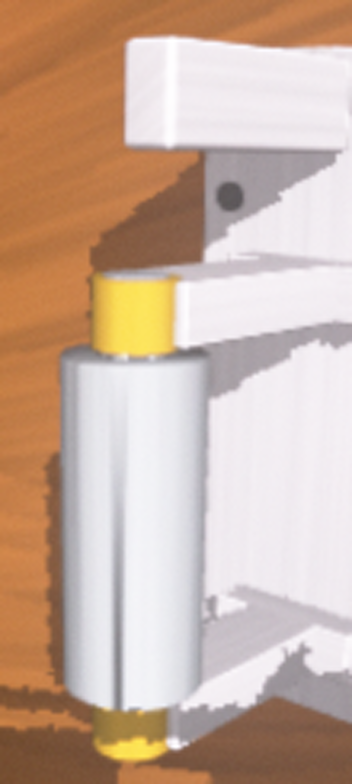

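The depth profile is round from -45° to +125° on the +y side, so the dark line there is only a mark. The flat must be on the -y side or underneath, so I'll look from that side.

>>> {"op": "play_rows", "data": {"targets": "-0.1 -1.2 0.3 0 0 0 1;0 -4.6 0.4 -0.175 0 0 1;0 -4.6 0.4 -0.175 0 0 1;0 -4.6 0.4 -0.175 0 0 1;0 -4.6 0.4 -0.175 0 0 1;0 -4.6 0.4 -0.175 0 0 1;0 -4.6 0.4 -0.175 0 0 1;0 -4.6 0.4 -0.175 0 0 1;0 -4.6 0.4 -0.175 0 0 1;0 0 0 0 0 0 1"}}

```text
time: 3.82
position: [0.479, -0.24, 0.3182]
tool_rot: [0.388, 2.724, 1.073]
ft_force: [0.2, 0.6, 0.7]
grip_width: 0.999
```

```bash
cat >> h.py <<'E'
def prof(S,yaw,a=None,box=None):
    a=a or load('wrist');d=a['depth'];K=a['intrinsics']
    F=np.stack([[np.cos(yaw),np.sin(yaw),0],[-np.sin(yaw),np.cos(yaw),0],[0,0,1]])
    us,vs=np.meshgrid(np.arange(640.),np.arange(480.))
    dx=us-K[0,2];dy=vs-K[1,2];r=np.hypot(dx,dy)+1e-9;th=np.minimum(r/K[0,0],1.5)
    P=np.stack([d*np.tan(th)*dx/r,d*np.tan(th)*dy/r,d],-1)
    L=((P-a['t'])@a['R']-S)@F.T
    m=(d>0)&(abs(L[...,0])<.030)&(np.hypot(L[...,1],L[...,2])<.028)
    q=L[m]
    from scipy.optimize import least_squares
    rr=least_squares(lambda p:np.hypot(q[:,1]-p[0],q[:,2]-p[1])-.016,[0,0],loss='soft_l1',f_scale=.0007).x;print('centre off',rr)
    c=q[:,1:]-rr;ang=np.degrees(np.arctan2(c[:,0],c[:,1]));rad=np.hypot(*c.T)*1000
    for b in range(-180,180,10):
        k=(ang>=b)&(ang<b+10)
        if k.sum()>5: print(b+5,k.sum(),np.median(rad[k]).round(2),end=' | ')
    print(); return c,L,m
E
python3 - <<'E'
from h import *
yaw=np.radians(-15.8);S=np.array([.541,-.0405,.08])
R=toolR(yaw,40);g=S-R@[0,0,.10];plan(g,R)
a=snap('wrist','w3.png')
prof(S,yaw)
E
```

```text
t 3.83 grasp [ 0.5228 -0.1351  0.2   ] F [0.2 0.6 0.7] T [-0.78  0.31  0.03] w 86.9 q [ 0.1   0.27  0.63  1.86 -0.88  1.46  2.31]
shift cm [-0.1   0.35  5.33] rot [0.063 0.083 0.024]
centre off [-0.00186488  0.0001395 ]
-95 48 15.9 | -85 190 16.04 | -75 217 15.94 | -65 235 16.02 | -55 263 16.15 | -45 261 16.03 | -35 270 15.99 | -25 256 15.87 | -15 227 16.09 | -5 197 16.06 | 5 164 15.83 | 15 162 15.89 | 25 83 16.12 | 35 49 16.2 | 45 6 16.09 |
```

View pics/w3.png

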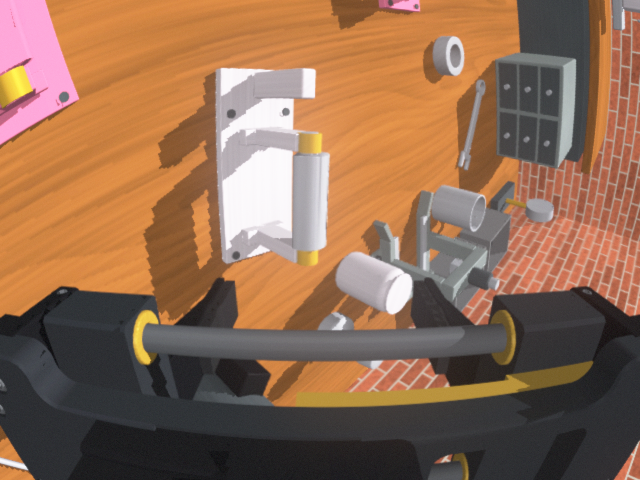

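Run:
```python
from h import *
yaw=np.radians(-15.8);S=np.array([.5405,-.0423,.08])
R=toolR(yaw,50);plan(S-R@[0,0,.14],R,2);plan(S-R@[0,0,.10],R,2)
```

```text
t 3.88 grasp [ 0.5242 -0.1334  0.2023] F [-1.2 -0.3  0.3] T [-0.7   0.31  0.04] w 86.8 q [ 0.1   0.27  0.63  1.86 -0.88  1.46  2.31]
shift cm [-0.18 -5.14  1.37] rot [-0.111  0.081  0.036]
per row [-0.088 -2.568  0.684] [-0.0556  0.0407  0.0179]
t 3.88 grasp [ 0.5242 -0.1334  0.2023] F [-1.2 -0.3  0.3] T [-0.7   0.31  0.04] w 86.8 q [ 0.1   0.27  0.63  1.86 -0.88  1.46  2.31]
shift cm [ 0.14 -4.69  5.33] rot [-0.111  0.081  0.036]
per row [ 0.07  -2.343  2.665] [-0.0556  0.0407  0.0179]
```

>>> {"op": "play_rows", "data": {"targets": "-0.1 -2.6 0.7 -0.056 0.041 0.018 0.3;-0.1 -2.6 0.7 -0.056 0.041 0.018 0.2;0 0 0 0 0 0 0.2"}}

```text
time: 4.25
position: [0.4774, -0.2646, 0.2845]
tool_rot: [0.359, 2.709, 1.263]
ft_force: [0.5, -0.1, 0.7]
grip_width: 0.74
```

Run:
```python
from h import *
yaw=np.radians(-15.8);S=np.array([.5405,-.0423,.08])
R=toolR(yaw,50);plan(S-R@[0,0,.10],R,2);plan(S,R,5)
a=snap('wrist','w4.png')
prof(S,yaw)
```

```text
t 4.25 grasp [ 0.513  -0.1439  0.1794] F [ 0.5 -0.1  0.7] T [-0.91  0.27  0.04] w 64.4 q [ 0.19  0.41  0.61  1.81 -0.95  1.61  2.42]
shift cm [ 0.04 -0.82  4.45] rot [0.002 0.008 0.016]
per row [ 0.018 -0.412  2.224] [0.0012 0.0041 0.0081]
t 4.25 grasp [ 0.513  -0.1439  0.1794] F [ 0.5 -0.1  0.7] T [-0.91  0.27  0.04] w 64.4 q [ 0.19  0.41  0.61  1.81 -0.95  1.61  2.42]
shift cm [ 0.12 -0.85 14.45] rot [0.002 0.008 0.016]
per row [ 0.024 -0.169  2.89 ] [0.0005 0.0016 0.0032]
centre off [-5.56696200e-05  8.63551837e-05]
-95 9 15.8 | -85 189 15.92 | -75 255 16.02 | -65 248 15.88 | -55 276 16.08 | -45 266 16.11 | -35 254 16.07 | -25 242 15.95 | -15 228 16.13 | -5 176 16.11 | 5 137 15.98 | 15 86 15.84 | 25 59 15.7 | 35 25 15.76 |
```

View pics/w4.png

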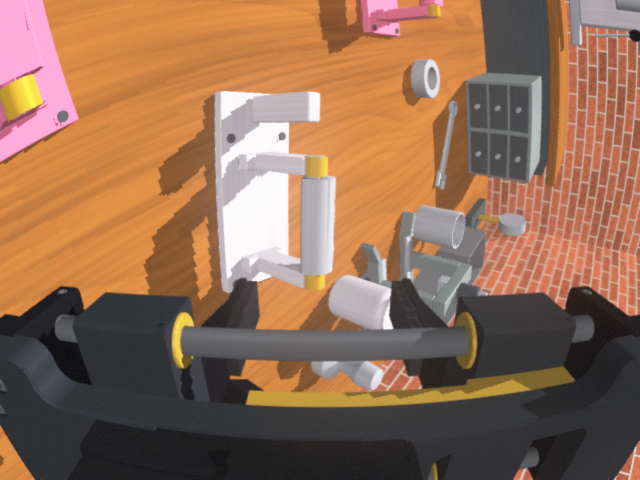

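>>> {"op": "play_rows", "data": {"targets": "0 -0.5 3 0 0 0.016 0.2;0.1 -0.3 3 0 0 0 0.2;0 0 3 0 0 0 0.2;0 0 2.4 0 0 0 0.2;0 0 0 0 0 0 0.2"}}

```text
time: 4.92
position: [0.5057, -0.1784, 0.2213]
tool_rot: [0.347, 2.696, 1.249]
ft_force: [-0.6, -0.1, -0.4]
grip_width: 0.602
```

Run:
```python
from h import *
yaw=np.radians(-15.8);S=np.array([.5405,-.0423,.08])
R=toolR(yaw,50);plan(S,R,2)
a=snap('wrist','w5.png')
prof(S,yaw)
```

```text
t 4.92 grasp [ 0.5436 -0.0586  0.116 ] F [-0.6 -0.1 -0.4] T [-0.8   0.22 -0.01] w 52.3 q [ 0.09  0.43  0.54  1.93 -1.05  1.42  2.44]
shift cm [ 0.49 -1.78  3.43] rot [0.    0.023 0.03 ]
per row [ 0.246 -0.891  1.717] [0.0001 0.0116 0.0152]
centre off [-0.00010334  0.00010167]
-95 51 15.63 | -85 435 15.86 | -75 643 16.11 | -65 597 15.96 | -55 602 15.97 | -45 630 15.93 | -35 583 15.97 | -25 584 15.96 | -15 499 16.05 | -5 439 15.94 | 5 392 16.09 | 15 228 16.07 | 25 146 15.98 | 35 42 15.96 |
```

View pics/w5.png

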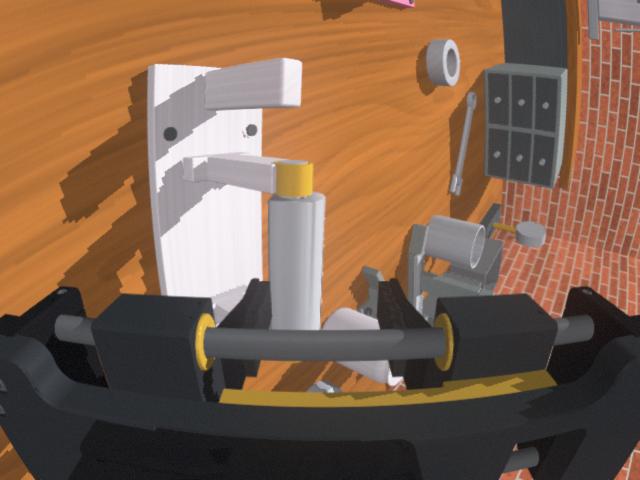

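>>> {"op": "play_rows", "data": {"targets": "0.4 -1.8 0 0 0.023 0.03 0.2;0 0 0 0 0 0 0.2"}}

```text
time: 5.22
position: [0.4992, -0.1922, 0.2103]
tool_rot: [0.378, 2.717, 1.262]
ft_force: [-0.1, 0.7, 0.0]
grip_width: 0.598
```

Run:
```python
from h import *
yaw=np.radians(-15.8);S=np.array([.5405,-.0423,.08])
R=toolR(yaw,50);plan(S,R,2)
```

```text
t 5.22 grasp [ 0.5342 -0.0718  0.1047] F [-0.1  0.7  0. ] T [-0.84  0.2   0.03] w 52.0 q [ 0.11  0.46  0.55  1.92 -1.04  1.44  2.45]
shift cm [0.13 0.02 3.89] rot [-0.002  0.005  0.002]
per row [0.063 0.01  1.946] [-0.0011  0.0027  0.0009]
```

>>> {"op": "play_rows", "data": {"targets": "0.1 -0.1 1.3 0 0.004 0.003 0.2;0.1 -0.1 1.3 0 0.004 0.003 0.2;0 -0.1 1.2 0 0 0 0.2;0 0 0 0 0 0 0.2"}}

```text
time: 5.72
position: [0.5049, -0.1643, 0.1813]
tool_rot: [0.385, 2.725, 1.269]
ft_force: [-0.5, 0.0, 0.3]
grip_width: 0.602
```

Run:
```python
from h import *
yaw=np.radians(-15.8);S=np.array([.5405,-.0423,.08])
R=toolR(yaw,50);plan(S,R,2)
```

```text
t 5.72 grasp [ 0.5386 -0.0436  0.0756] F [-0.5  0.   0.3] T [-0.89  0.28 -0.01] w 52.4 q [ 0.08  0.49  0.52  1.95 -1.08  1.38  2.46]
shift cm [-0.1   0.42 -0.15] rot [-0.002 -0.003 -0.006]
per row [-0.051  0.208 -0.077] [-0.0011 -0.0014 -0.0032]
```

>>> {"op": "play_rows", "data": {"targets": "0 0.4 -0.1 0 0 -0.005 0.2;0 0 0 0 0 0 0;0 0 0 0 0 0 -0.4;0 0 0 0 0 0 -1;0 0 0 0 0 0 -1;0 0 0 0 0 0 -1;0 0 0 0 0 0 -1", "newtons": 25}}

```text
time: 6.6
position: [0.5064, -0.1613, 0.1878]
tool_rot: [0.373, 2.719, 1.276]
ft_force: [0.2, 2.4, 0.3]
grip_width: 0.29
```

Run:
```python
from h import *
yaw=np.radians(-15.8);S=np.array([.5405,-.0423,.08])
R=toolR(yaw,50);plan(S,R,2)
```

```text
t 6.6 grasp [ 0.5403 -0.0398  0.083 ] F [0.2 2.4 0.3] T [-0.54  0.21 -0.08] w 25.2 q [ 0.08  0.48  0.52  1.95 -1.08  1.39  2.46]
shift cm [-0.04 -0.3   0.01] rot [ 0.005 -0.003  0.002]
per row [-0.019 -0.151  0.004] [ 0.0023 -0.0014  0.001 ]
```

The opening is about 26 mm, so the flat is square to the lower (-y) pad. It faces 140° from up on the -y side. Next I turn it about the spindle axis.

>>> {"op": "play_rows", "data": {"targets": "0 2.85 0.3 0.175 0 0 -1;0 2.85 0.3 0.175 0 0 -1;0 0 0 0 0 0 -1", "newtons": 30}}

```text
time: 6.98
position: [0.5195, -0.1158, 0.2245]
tool_rot: [0.402, 2.942, 0.79]
ft_force: [1.1, 0.8, -5.4]
grip_width: 0.295
```

```bash
cat >> h.py <<'E'
def turn(tilt,S=np.array([.5405,-.0423,.08]),yaw=np.radians(-15.8),off=.003,n=None):
    s=ctrl.get_state();Rc=Ro.from_rotvec(s['tool_rot']).as_matrix()
    ax=s['position']+Rc@[0,-off,.164];z=-Rc[:,2]
    yv=np.array([-np.sin(yaw),np.cos(yaw),0])
    print('axis at',ax.round(4),'tilt now',np.degrees(np.arctan2(-z@yv,z[2])).round(1))
    R=toolR(yaw,tilt);plan(S+R@[0,off,0],R,n)
E
python3 - <<'E'
from h import *
turn(20,n=2)
E
```

```text
axis at [ 0.5407 -0.0392  0.081 ] tilt now 30.1
t 6.97 grasp [ 0.5413 -0.0367  0.0825] F [ 1.1  0.8 -5.4] T [-0.81  0.11 -0.27] w 25.7 q [-0.18  0.32  0.6   1.97 -0.78  1.14  2.13]
shift cm [-0.03  2.54  0.24] rot [ 0.175 -0.003  0.003]
per row [-0.013  1.271  0.119] [ 0.0877 -0.0015  0.0017]
```

>>> {"op": "play_rows", "data": {"targets": "0 2.6 0.33 0.175 0 0 -1;0 2.85 0.3 0.175 0 0 -1;0 2.85 0.3 0.175 0 0 -1;0 0 0 0 0 0 -1"}}

```text
time: 7.48
position: [0.5415, -0.0411, 0.2435]
tool_rot: [-0.44, -3.102, 0.002]
ft_force: [2.4, -1.9, -5.6]
grip_width: 0.293
```

Run:
```python
from h import *
turn(-20,n=2)
```

```text
axis at [ 0.5392 -0.0439  0.0796] tilt now -0.1
t 7.47 grasp [ 0.5401 -0.041   0.0795] F [ 2.4 -1.9 -5.6] T [-0.17 -0.51 -0.03] w 25.5 q [-0.56  0.28  0.66  1.92 -0.2   1.02  1.48]
shift cm [0.09 5.75 1.03] rot [ 0.347 -0.009 -0.005]
per row [0.044 2.874 0.517] [ 0.1735 -0.0046 -0.0023]
```

>>> {"op": "play_rows", "data": {"targets": "0 2.9 0.3 0.175 0 0 -1;0 2.9 0.3 0.175 0 0 -1;0 2.85 0.3 0.175 0 0 -1;0 0 0 0 0 0 -1"}}

```text
time: 7.98
position: [0.5649, 0.03, 0.2176]
tool_rot: [-0.434, -2.905, 0.792]
ft_force: [-0.3, 5.2, 7.6]
grip_width: 0.293
```

Run:
```python
from h import *
turn(-50,n=2)
```

```text
axis at [ 0.5365 -0.0515  0.0781] tilt now -30.7
t 7.97 grasp [ 0.5373 -0.049   0.0766] F [-0.3  5.2  7.6] T [ 0.62  0.05 -0.16] w 25.5 q [-0.81  0.51  0.71  1.79  0.17  1.2   1.07]
shift cm [0.45 6.17 0.36] rot [ 0.337 -0.033 -0.007]
per row [0.224 3.085 0.179] [ 0.1687 -0.0165 -0.0036]
```

>>> {"op": "play_rows", "data": {"targets": "0 2.85 0.1 0.175 -0.015 0 -1;0 2.9 0.2 0.165 -0.015 0 -1;0 0 0 0 0 0 -1"}}

```text
time: 8.35
position: [0.5768, 0.0615, 0.1794]
tool_rot: [-0.405, -2.682, 1.279]
ft_force: [4.2, 7.2, 9.8]
grip_width: 0.293
```

Run:
```python
from h import *
turn(-50,n=2)
snap('wrist','w6.png')
```

```text
axis at [ 0.5367 -0.0616  0.0787] tilt now -51.1
t 8.35 grasp [ 0.5372 -0.0598  0.0764] F [4.2 7.2 9.8] T [ 0.32 -0.15  0.28] w 25.5 q [-0.9   0.73  0.72  1.71  0.3   1.35  0.94]
shift cm [ 0.72  0.82 -1.6 ] rot [-0.019 -0.031 -0.009]
per row [ 0.362  0.41  -0.799] [-0.0095 -0.0154 -0.0047]
```

View pics/w6.png

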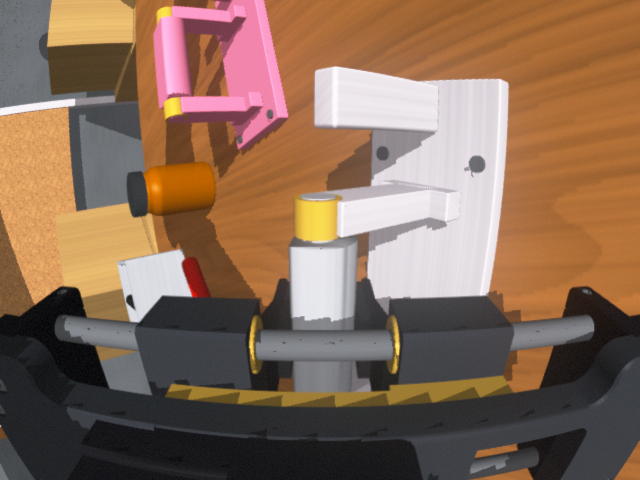

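>>> {"op": "play_rows", "data": {"targets": "0 0 0 0 0 0 0.6;0 0 0 0 0 0 0.6;0 -0.3 0 0 0 0 0.6;0 0 0 0 0 0 0.6"}}

```text
time: 8.9
position: [0.5749, 0.0521, 0.1799]
tool_rot: [-0.418, -2.672, 1.262]
ft_force: [0.7, 0.8, -0.5]
grip_width: 0.661
```

Run:
```python
from h import *
a=snap('wrist','w7.png')
c,L,m=prof(np.array([.5367,-.0616,.08]),np.radians(-15.8))
turn(-20,S=np.array([.5367,-.0616,.08]),off=0)
crop(a,200,60,520,300,2.5,'w7c.png')
```

```text
centre off [1.24627442e-03 2.38563601e-05]
5 105 15.82 | 15 454 16.06 | 25 538 16.15 | 35 581 16.13 | 45 589 16.07 | 55 602 16.05 | 65 544 15.95 | 75 526 15.98 | 85 454 15.94 | 95 369 15.9 | 105 296 15.83 | 115 192 15.77 | 125 78 15.65 | 135 50 26.55 | 145 101 26.29 | 155 74 26.62 | 165 17 27.3 | 
axis at [ 0.5326 -0.0675  0.0761] tilt now -50.7
t 8.95 grasp [ 0.5326 -0.0675  0.0761] F [-1.  -0.1  0.4] T [ 0.9  -0.35 -0.04] w 61.2 q [-0.88  0.73  0.72  1.71  0.29  1.35  0.95]
shift cm [ 0.41 -8.26  1.54] rot [-0.536 -0.045 -0.024]
```

View pics/w7c.png

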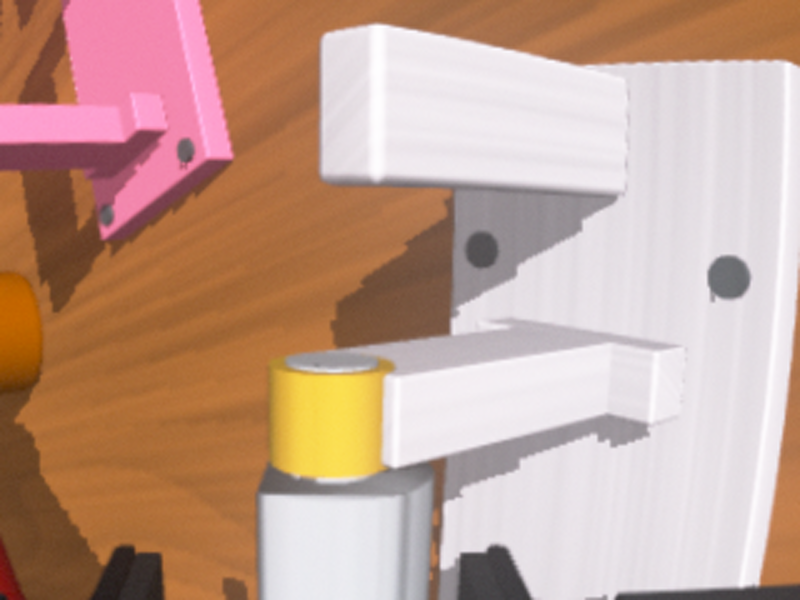

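>>> {"op": "play_rows", "data": {"targets": "0.3 0.2 -0.8 0 0 0 0.6;0 -2.85 0.25 -0.175 0 0 0.6;0 -2.85 0.25 -0.175 0 0 0.6;0 -2.85 0.25 -0.175 0 0 0.6;0 0 0 0 0 0 0.6"}}

```text
time: 9.57
position: [0.5541, -0.0024, 0.2339]
tool_rot: [-0.468, -2.985, 0.518]
ft_force: [-0.6, -0.2, 0.4]
grip_width: 0.796
```

Run:
```python
from h import *
S=np.array([.537,-.0604,.08])
turn(10,S=S,off=0,n=3)
```

```text
axis at [ 0.5334 -0.0544  0.0798] tilt now -19.9
t 9.57 grasp [ 0.5334 -0.0544  0.0798] F [-0.6 -0.2  0.4] T [ 0.37 -0.1   0.03] w 69.3 q [-0.72  0.39  0.69  1.85  0.08  1.14  1.17]
shift cm [-0.26 -8.61  2.31] rot [-0.521 -0.026 -0.037]
per row [-0.088 -2.872  0.769] [-0.1738 -0.0088 -0.0125]
```

>>> {"op": "play_rows", "data": {"targets": "-0.2 -3.2 0.3 -0.175 -0.008 -0.012 0.6;-0.1 -3.0 0.25 -0.175 -0.008 -0.012 0.6;0 -2.85 0.25 -0.175 -0.008 -0.012 0.6;0 0 0 0 0 0 0.6"}}

```text
time: 10.07
position: [0.5328, -0.0809, 0.2393]
tool_rot: [0.406, 3.087, 0.286]
ft_force: [0.5, -0.5, 0.1]
grip_width: 0.8
```

Run:
```python
from h import *
S=np.array([.537,-.0604,.08])
turn(35,S=S,off=0,n=3)
```

```text
axis at [ 0.5392 -0.0516  0.078 ] tilt now 10.5
t 10.07 grasp [ 0.5392 -0.0516  0.078 ] F [ 0.5 -0.5  0.1] T [-0.26  0.07 -0.01] w 69.6 q [-0.38  0.26  0.61  1.94 -0.39  1.02  1.74]
shift cm [ 0.24 -7.65  1.12] rot [-0.427 -0.014  0.01 ]
per row [ 0.08  -2.551  0.372] [-0.1425 -0.0047  0.0034]
```

>>> {"op": "play_rows", "data": {"targets": "0.1 -3.3 0.2 -0.16 -0.004 0 0.6;0 -2.9 0.1 -0.15 -0.004 0 0.6;0 -2.3 0.1 -0.12 0 0 0.6;0 0 0 0 0 0 0.6"}}

```text
time: 10.58
position: [0.5165, -0.1422, 0.2037]
tool_rot: [0.355, 2.924, 0.934]
ft_force: [-0.2, -0.1, 0.5]
grip_width: 0.804
```

Run:
```python
from h import *
S=np.array([.537,-.0604,.08])
turn(35,S=S,off=0)
a=snap('wrist','w8.png')
prof(S,np.radians(-15.8))
```

```text
axis at [ 0.5358 -0.0494  0.0699] tilt now 35.2
t 10.57 grasp [ 0.5358 -0.0494  0.0699] F [-0.2 -0.1  0.5] T [-0.64  0.22 -0.01] w 70.0 q [-0.05  0.39  0.54  1.94 -0.86  1.23  2.26]
shift cm [ 0.31 -0.18 -1.42] rot [ 0.005 -0.041  0.022]
centre off [ 0.00347897 -0.00246223]
-105 43 18.41 | -95 184 18.98 | -85 596 18.86 | -75 708 17.02 | -65 570 15.54 | -55 535 14.71 | -45 498 14.48 | -35 513 14.48 | -25 542 15.2 | -15 647 16.33 | -5 611 17.93 | 5 314 17.83 | 15 192 17.1 | 25 76 16.37 |
```

View pics/w8.png

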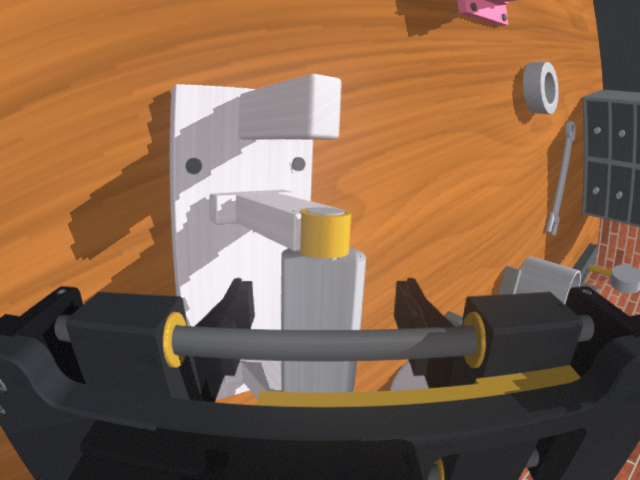

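```bash
cat >> h.py <<'E'
def fitflat(S,yaw,phi0,a=None):
    from scipy.optimize import least_squares
    c,L,m=prof(S,yaw,a); q=L[m]
    def res(p):
        cy=p[0]+p[3]*q[:,0];y=q[:,1]-cy;z=q[:,2]-p[1]
        n=y*np.sin(p[2])+z*np.cos(p[2])
        return np.maximum(np.hypot(y,z)-.016,n-.010)
    best=min((least_squares(res,[0,0,np.radians(f),0],loss='soft_l1',f_scale=.0005) for f in (phi0-20,phi0,phi0+20)),key=lambda r:r.cost)
    p=best.x;F=np.array([-np.sin(yaw),np.cos(yaw),0])
    print('flat deg',np.degrees(p[2]).round(2),'axis',(S+F*p[0]+[0,0,p[1]]).round(4),'yaw',(np.degrees(yaw)+np.degrees(np.arctan(p[3]))).round(2),'rms mm',1000*np.sqrt(np.mean(np.clip(res(p),-.003,.003)**2)).round(2),'xrange',np.percentile(q[:,0],[1,99]).round(3))
E
python3 - <<'E'
from h import *
fitflat(np.array([.537,-.0604,.08]),np.radians(-15.8),-41)
E
```

```text
centre off [ 0.00347897 -0.00246223]
-105 43 18.41 | -95 184 18.98 | -85 596 18.86 | -75 708 17.02 | -65 570 15.54 | -55 535 14.71 | -45 498 14.48 | -35 513 14.48 | -25 542 15.2 | -15 647 16.33 | -5 611 17.93 | 5 314 17.83 | 15 192 17.1 | 25 76 16.37 | 
flat deg -43.0 axis [ 0.5369 -0.0607  0.0802] yaw -17.22 rms mm 0.0 xrange [-0.03   0.019]
```

>>> {"op": "play_rows", "data": {"targets": "0.3 -0.2 -1.4 0 -0.03 0.03 0.3;0 0 0 0 0 0 0;0 0 0 0 0 0 -1;0 0 0 0 0 0 -1;0 0 0 0 0 0 -1;0 0 0 0 0 0 -1;0 0 0 0 0 0 -1", "newtons": 30}}

```text
time: 11.5
position: [0.514, -0.1447, 0.2163]
tool_rot: [0.395, 2.907, 0.915]
ft_force: [-0.9, -2.0, -2.6]
grip_width: 0.36
```

Run:
```python
from h import *
S=np.array([.5369,-.0607,.08])
turn(5,S=S,off=0,n=3,yaw=np.radians(-17.2))
snap('wrist')
fitflat(S,np.radians(-17.2),-41)
```

```text
axis at [ 0.5372 -0.0539  0.0817] tilt now 34.8
t 11.5 grasp [ 0.5372 -0.0539  0.0817] F [-0.9 -2.  -2.6] T [-1.24  0.28 -0.04] w 31.3 q [-0.06  0.36  0.56  1.95 -0.85  1.21  2.23]
shift cm [0.08 7.52 1.94] rot [ 0.521 -0.022  0.028]
per row [0.028 2.508 0.647] [ 0.1736 -0.0074  0.0093]
centre off [ 0.00679342 -0.00134015]
-165 8 23.33 | -155 55 23.03 | -145 64 21.69 | -135 59 21.29 | -125 63 20.73 | -115 77 20.0 | -105 113 21.47 | -95 296 18.25 | -85 512 18.39 | -75 918 17.58 | -65 741 15.8 | -55 582 14.64 | -45 532 14.17 | -35 541 14.0 | -25 565 14.46 | -15 632 15.3 | -5 777 16.88 | 5 687 18.78 | 15 379 18.78 | 25 274 18.57 | 35 87 21.1 | 45 65 20.42 | 55 47 20.21 | 65 36 20.23 | 75 20 20.43 | 
flat deg -38.29 axis [ 0.5383 -0.0563  0.0821] yaw -16.91 rms mm 0.0 xrange [-0.03   0.029]
```

```bash
sed -i 's/    m=(d>0)&(abs(L\[...,0\])<.030)&(np.hypot(L\[...,1\],L\[...,2\])<.028)/    m=(d>0)\&(L[...,0]>xr[0])\&(L[...,0]<xr[1])\&(np.hypot(L[...,1],L[...,2])<rm)/; s/def prof(S,yaw,a=None,box=None)/def prof(S,yaw,a=None,xr=(-.03,.03),rm=.028)/; s/def fitflat(S,yaw,phi0,a=None)/def fitflat(S,yaw,phi0,a=None,**k)/; s/prof(S,yaw,a); q/prof(S,yaw,a,**k); q/' h.py
python3 - <<'E'
from h import *
S=np.array([.5385,-.0560,.082])
fitflat(S,np.radians(-17.2),-41,xr=(-.036,-.014),rm=.019)
fitflat(S,np.radians(-17.2),-41,xr=(-.036,-.011),rm=.019)
E
```

```text
centre off [ 0.00293819 -0.00294851]
-105 13 17.81 | -95 82 18.35 | -85 203 18.99 | -75 501 17.93 | -65 390 16.15 | -55 363 15.08 | -45 335 14.55 | -35 331 14.42 | -25 354 14.88 | -15 394 15.79 | -5 471 17.34 | 5 279 18.44 | 15 122 17.77 | 25 50 16.99 | 
flat deg -38.51 axis [ 0.5385 -0.056   0.0822] yaw -16.93 rms mm 0.0 xrange [-0.036 -0.014]
centre off [ 0.0030122 -0.0028519]
-125 12 18.5 | -115 15 18.95 | -105 31 18.01 | -95 107 18.51 | -85 247 19.06 | -75 563 17.88 | -65 435 16.11 | -55 404 15.03 | -45 379 14.49 | -35 368 14.42 | -25 394 14.85 | -15 444 15.74 | -5 525 17.28 | 5 308 18.29 | 15 152 17.74 | 25 76 17.03 | 35 24 17.71 | 45 22 17.25 | 55 13 16.89 | 
flat deg -38.54 axis [ 0.5385 -0.0559  0.0822] yaw -16.81 rms mm 0.0 xrange [-0.036 -0.011]
```

>>> {"op": "play_rows", "data": {"targets": "0 2.74 0.3 0.168 0 0 -1;0 2.74 0.28 0.168 0 0 -1;0 2.74 0.25 0.168 0 0 -1;0 2.74 0.23 0.168 0 0 -1;0 0 0 0 0 0 -1"}}

```text
time: 12.18
position: [0.5421, -0.0418, 0.2447]
tool_rot: [-0.423, -3.086, 0.121]
ft_force: [2.1, -1.9, -3.2]
grip_width: 0.36
```

Run:
```python
from h import *
S=np.array([.5385,-.0560,.082])
turn(-3.7,S=S,off=0,n=3,yaw=np.radians(-17.2))
snap('wrist','w9.png')
fitflat(S,np.radians(-17.2),0,xr=(-.036,-.014),rm=.019)
```

```text
axis at [ 0.5364 -0.0539  0.0812] tilt now -4.6
t 12.18 grasp [ 0.5364 -0.0539  0.0812] F [ 2.1 -1.9 -3.2] T [-0.3  -0.53  0.08] w 31.4 q [-0.56  0.28  0.64  1.9  -0.11  1.04  1.42]
shift cm [-0.06 -0.41 -0.07] rot [-0.016 -0.012  0.028]
per row [-0.022 -0.136 -0.022] [-0.0054 -0.0039  0.0093]
centre off [ 0.00013481 -0.00446569]
-65 8 17.87 | -55 83 18.47 | -45 225 19.03 | -35 485 17.84 | -25 407 16.13 | -15 352 14.96 | -5 331 14.52 | 5 330 14.45 | 15 349 14.9 | 25 391 15.81 | 35 477 17.47 | 45 232 18.36 | 55 134 17.64 | 65 45 16.87 | 
flat deg 0.75 axis [ 0.5385 -0.0558  0.0819] yaw -16.08 rms mm 0.0 xrange [-0.036 -0.014]
```

View pics/w9.png

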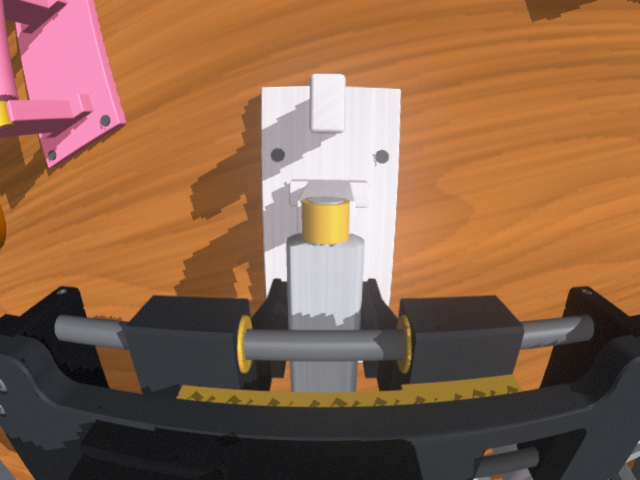

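>>> {"op": "play_rows", "data": {"targets": "0 0 0.1 0 0 0 -1;0 0 0 0 0 0 -0.2;0 0 0 0 0 0 0;0 0 0 0 0 0 0.2;0 0 0 0 0 0 0.2;0 0 -3 0 0 0 0.2;0 0 -4 0 0 0 0.2;0 0 -4 0 0 0 0.2;0 0 0 0 0 0 0.2"}}

```text
time: 13.35
position: [0.5442, -0.0382, 0.3554]
tool_rot: [-0.439, -3.079, 0.109]
ft_force: [-0.1, -0.1, -0.6]
grip_width: 0.596
```

Run:
```python
from h import *
S=np.array([.5385,-.0560,.082])
snap('wrist','w10.png')
fitflat(S,np.radians(-16.5),0,xr=(-.03,.02),rm=.022)
a=snap('top','top1.png')
crop(a,290,190,400,310,6,'t1c.png')
```

```text
centre off [-0.00320232 -0.00611272]
-65 13 18.18 | -55 91 18.74 | -45 225 19.1 | -35 358 17.49 | -25 287 15.83 | -15 268 14.85 | -5 249 14.44 | 5 237 14.33 | 15 266 14.78 | 25 302 15.88 | 35 348 17.52 | 45 165 18.04 | 55 121 17.17 | 65 60 16.73 | 
flat deg -0.19 axis [ 0.5374 -0.0598  0.0802] yaw -16.59 rms mm 0.0 xrange [-0.029  0.02 ]
```

View pics/w10.png

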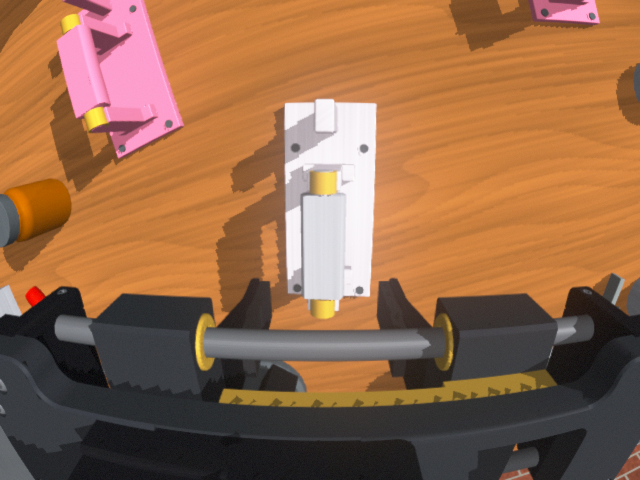

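View pics/t1c.png

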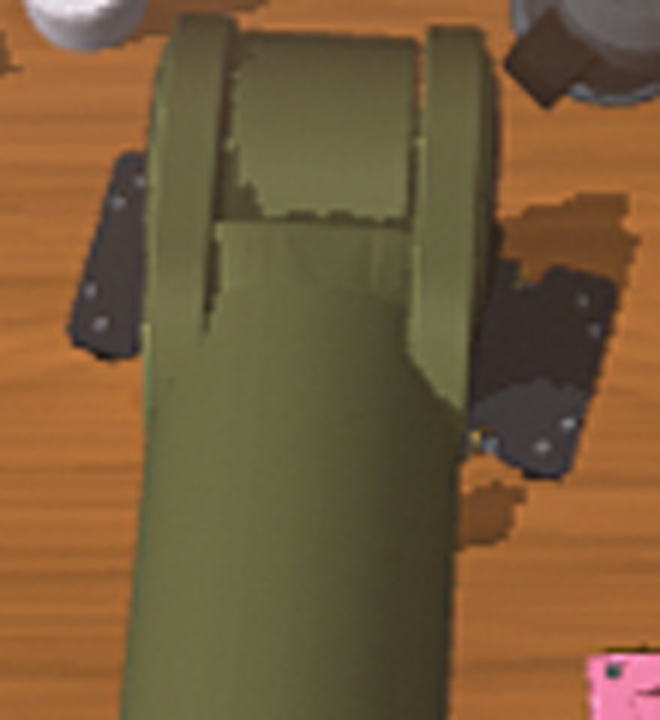

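The flat now faces up, with the fit giving -0.2°. Next I locate the tab.

```bash
cat >> h.py <<'E'
def cloud(a):
    d=a['depth'];K=a['intrinsics']
    us,vs=np.meshgrid(np.arange(640.),np.arange(480.))
    dx=us-K[0,2];dy=vs-K[1,2];r=np.hypot(dx,dy)+1e-9;th=np.minimum(r/K[0,0],1.4)
    P=np.stack([d*np.tan(th)*dx/r,d*np.tan(th)*dy/r,d],-1)
    return (P-a['t'])@a['R'],d>0
E
python3 - <<'E'
from h import *
a=load('wrist');W,ok=cloud(a);yaw=np.radians(-16.6);S=np.array([.5374,-.0598,.08])
F=np.stack([[np.cos(yaw),np.sin(yaw),0],[-np.sin(yaw),np.cos(yaw),0],[0,0,1]])
L=(W-S)@F.T
m=ok&(L[...,0]<-.06)&(L[...,0]>-.13)&(abs(L[...,1])<.03)&(abs(W[...,2]-.078)<.006)
q=L[m];print(len(q),np.percentile(q,[2,50,98],axis=0).round(4))
# plate
m=ok&(abs(L[...,0])<.2)&(abs(L[...,1])<.06)&(abs(W[...,2]-.01)<.004)
q=L[m];print(len(q),np.percentile(q,[.5,50,99.5],axis=0).round(4))
tx,ty=-.093,0
for dx in (-.093,-.096,-.09): print((S+F.T@[dx,0,-.025]).round(4))
E
```

```text
681 [[-0.1055 -0.0069 -0.0048]
 [-0.0936  0.0002 -0.0021]
 [-0.0822  0.0064 -0.0004]]
10401 [[-0.1081 -0.0473 -0.0722]
 [-0.0462  0.0131 -0.0698]
 [ 0.1781  0.0398 -0.067 ]]
[ 0.4483 -0.0332  0.055 ]
[ 0.4454 -0.0324  0.055 ]
[ 0.4512 -0.0341  0.055 ]
```

Run:
```python
from h import *
plan([.4476,-.033,.15],toolR(np.radians(-16.6)),3)
```

```text
t 13.45 grasp [ 0.5355 -0.0489  0.1887] F [-0.6  0.9 -0.5] T [ 0.1  -0.06  0.01] w 52.1 q [-0.6   0.16  0.67  1.79 -0.03  1.26  1.36]
shift cm [ 9.19 -1.87  4.19] rot [-0.076 -0.024  0.006]
per row [ 3.064 -0.623  1.398] [-0.0253 -0.0081  0.0021]
```

>>> {"op": "play_rows", "data": {"targets": "3 -0.6 0 -0.076 -0.024 0 0.2;3.1 -0.6 0 0 0 0 0.2;3.1 -0.6 2.5 0 0 0 0.2;0 0 0 0 0 0 0.2"}}

```text
time: 13.95
position: [0.4443, -0.0288, 0.3208]
tool_rot: [-0.442, -3.099, 0.004]
ft_force: [1.0, -0.9, 0.5]
grip_width: 0.598
```

Run:
```python
from h import *
plan([.4476,-.033,.055],toolR(np.radians(-16.6)),3)
snap('wrist','w11.png')
```

```text
t 13.95 grasp [ 0.4424 -0.0289  0.1568] F [ 1.  -0.9  0.5] T [ 0.01 -0.04  0.02] w 52.0 q [-0.65 -0.09  0.63  2.06  0.06  1.17  1.25]
shift cm [-0.55 -0.27 10.18] rot [-0.004 -0.011  0.007]
per row [-0.183 -0.09   3.392] [-0.0013 -0.0036  0.0022]
```

View pics/w11.png

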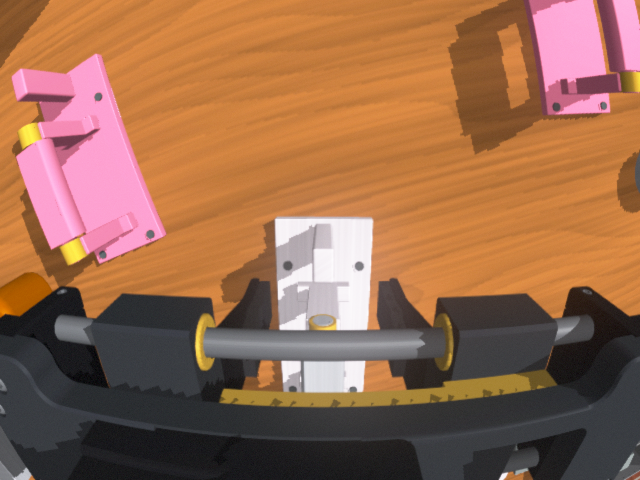

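>>> {"op": "play_rows", "data": {"targets": "-0.5 -0.3 0 0 -0.011 0.007 0.2;0 0 2.5 0 0 0 0.1;0 0 2.5 0 0 0 0.1;0 0 0 0 0 0 0.1"}}

```text
time: 14.5
position: [0.455, -0.0348, 0.273]
tool_rot: [0.457, 3.097, -0.01]
ft_force: [-0.1, 0.7, 0.2]
grip_width: 0.554
```

Run:
```python
from h import *
plan([.4476,-.033,.055],toolR(np.radians(-16.6)),3)
```

```text
t 14.5 grasp [ 0.4567 -0.0361  0.109 ] F [-0.1  0.7  0.2] T [ 0.03  0.02 -0.  ] w 48.2 q [-0.63  0.    0.66  2.1   0.01  1.03  1.3 ]
shift cm [ 0.83 -0.02  5.39] rot [-0.005  0.012 -0.003]
per row [ 0.276 -0.006  1.796] [-0.0015  0.0039 -0.0011]
```

>>> {"op": "play_rows", "data": {"targets": "0.8 0 0.5 0 0.01 0 0.1;0.2 0 2 0 0 0 0.1;0.2 0 2 0 0 0 0.1;0 0 0 0 0 0 0.1"}}

```text
time: 15.0
position: [0.4455, -0.0314, 0.2302]
tool_rot: [0.458, 3.103, -0.006]
ft_force: [-0.6, -0.2, 0.2]
grip_width: 0.55
```

Run:
```python
from h import *
plan([.4476,-.033,.055],toolR(np.radians(-16.6)),3)
```

```text
t 15.0 grasp [ 0.4462 -0.0321  0.0662] F [-0.6 -0.2  0.2] T [0.   0.07 0.01] w 47.8 q [-0.63  0.05  0.66  2.15 -0.04  0.94  1.33]
shift cm [-0.24 -0.08  1.12] rot [-0.003  0.006 -0.004]
per row [-0.081 -0.028  0.372] [-0.0009  0.0019 -0.0012]
```

>>> {"op": "play_rows", "data": {"targets": "-0.1 -0.1 1.1 0 0.005 0 0;0 0 0 0 0 0 -0.3;0 0 0 0 0 0 -1;0 0 0 0 0 0 -1;0 0 0 0 0 0 -1;0 0 0 0 0 0 -1;0 0 0 0 0 0 -1", "newtons": 40}}

```text
time: 15.88
position: [0.4478, -0.0325, 0.2212]
tool_rot: [0.456, 3.104, -0.001]
ft_force: [0.0, -0.7, -1.2]
grip_width: 0.154
```

Run:
```python
from h import *
plan([.4476,-.033,.055],toolR(np.radians(-16.6)),3)
print(ctrl.get_state()['tool_rot'])
```

```text
t 15.88 grasp [ 0.4486 -0.0327  0.0572] F [ 0.  -0.7 -1.2] T [-0.03 -0.06  0.18] w 13.4 q [-0.62  0.08  0.66  2.16 -0.06  0.92  1.35]
shift cm [ 0.01 -0.06  0.22] rot [-0.     0.005 -0.002]
per row [ 0.003 -0.02   0.074] [-0.0001  0.0016 -0.0006]
[ 4.55750893e-01  3.10352716e+00 -1.49325946e-03]
```

Run:
```python
from h import *
plan([.455,.05,.057],toolR(np.radians(-12)),4)
```

```text
t 15.88 grasp [ 0.4486 -0.0327  0.0572] F [ 0.  -0.7 -1.2] T [-0.03 -0.06  0.18] w 13.4 q [-0.62  0.08  0.66  2.16 -0.06  0.92  1.35]
shift cm [1.69 8.1  0.01] rot [-0.     0.005 -0.082]
per row [0.421 2.026 0.003] [-0.0001  0.0012 -0.0205]
```

>>> {"op": "play_rows", "data": {"targets": "0.3 1.5 0 0 0.002 -0.018 -1;0.4 1.7 0 0 0.001 -0.018 -1;0.4 1.7 0 0 0 -0.018 -1;0.3 1.7 0 0 0 -0.018 -1;0.3 1.5 0 0 0 -0.01 -1"}}

```text
time: 16.5
position: [0.4534, 0.04, 0.2217]
tool_rot: [0.358, 3.117, -0.024]
ft_force: [-0.0, -7.3, 3.2]
grip_width: 0.155
```

Run:
```python
from h import *
plan([.465,.12,.057],toolR(np.radians(-7)),4)
```

```text
t 16.5 grasp [0.4537 0.0375 0.0577] F [-0.  -7.3  3.2] T [-1.59  0.06 -0.56] w 13.5 q [-0.72  0.09  0.59  2.14 -0.04  0.93  1.24]
shift cm [ 0.68  8.05 -0.05] rot [-0.015  0.005 -0.106]
per row [ 0.171  2.013 -0.013] [-0.0037  0.0011 -0.0266]
```

>>> {"op": "play_rows", "data": {"targets": "0.2 1.7 0 -0.004 0.002 -0.022 -1;0.2 1.8 0 -0.004 0.001 -0.022 -1;0.2 1.8 0 0 0 -0.022 -1;0.1 1.8 0 0 0 -0.022 -1;0.1 1.6 0 0 0 -0.015 -1"}}

```text
time: 17.12
position: [0.4647, 0.1135, 0.2221]
tool_rot: [0.231, 3.133, -0.042]
ft_force: [-0.8, -11.1, 8.5]
grip_width: 0.159
```

Run:
```python
from h import *
plan([.478,.192,.057],toolR(np.radians(-2.9)),4)
```

```text
t 17.12 grasp [0.4644 0.1092 0.0581] F [ -0.8 -11.1   8.5] T [-2.45  0.21 -0.81] w 13.8 q [-0.79  0.15  0.52  2.08 -0.06  0.94  1.18]
shift cm [-0.16  7.96 -0.1 ] rot [-0.027  0.001 -0.097]
per row [-0.041  1.989 -0.026] [-0.0067  0.0002 -0.0242]
```

>>> {"op": "play_rows", "data": {"targets": "0 1.5 -0.08 -0.01 0 -0.02 -1;0 1.8 -0.03 -0.01 0 -0.022 -1;0 1.8 0 -0.008 0 -0.022 -1;-0.1 1.7 0 -0.004 0 -0.02 -1;-0.1 1.3 0 0 0 -0.013 -1;0 0 0 0 0 0 -1"}}

```text
time: 17.88
position: [0.4764, 0.1942, 0.2213]
tool_rot: [-0.083, -3.14, 0.001]
ft_force: [0.8, -1.2, -0.3]
grip_width: 0.159
```

Run:
```python
from h import *
plan([.478,.192,.057],toolR(np.radians(-2.9)),4)
a=snap('top','top2.png')
crop(a,180,120,360,260,4.4,'t2c.png')
```

```text
t 17.88 grasp [0.4762 0.1941 0.0573] F [ 0.8 -1.2 -0.3] T [-0.24 -0.49 -0.28] w 13.9 q [-0.85  0.22  0.46  2.   -0.12  0.95  1.18]
shift cm [-0.17 -0.21  0.03] rot [-0.    -0.001 -0.002]
per row [-0.044 -0.052  0.007] [-0.0001 -0.0002 -0.0006]
```

View pics/t2c.png

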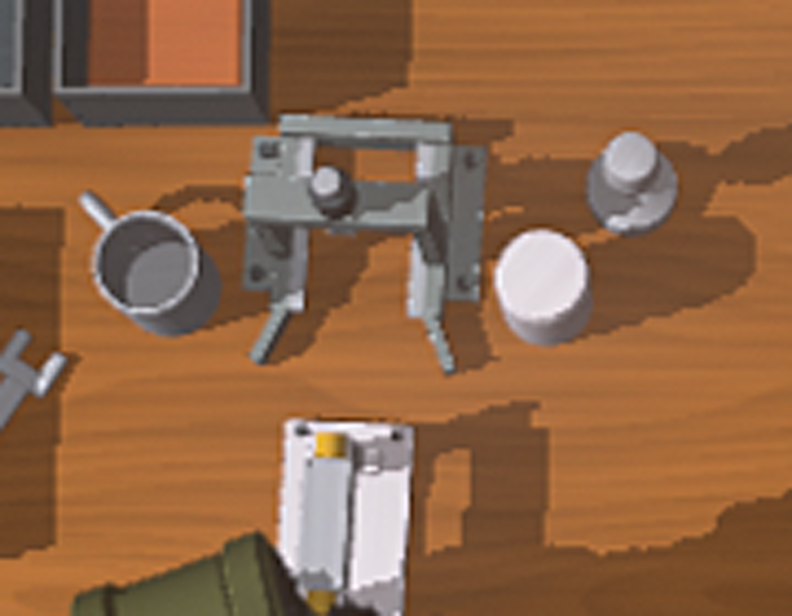

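Run:
```python
from h import *
a=load('top')
q=lambda u,v,z:px(a,u/4.4+180-.4,v/4.4+120-.4,z)[:2]
l,r=q(287,421,.01),q(413,427,.01);print(l,r,np.linalg.norm(l-r),'yaw',np.degrees(np.arctan2(-(l-r)[0],(l-r)[1])))
lb,rb=q(279,560,.01),q(404,608,.01)
print('left edge yaw',np.degrees(np.arctan2(*(l-lb)[::-1])),'right',np.degrees(np.arctan2(*(r-rb)[::-1])))
m=(l+r)/2;yaw=np.radians(-2.9);M=np.array([.7088,.1805]);x=np.array([np.cos(yaw),np.sin(yaw)]);y=np.array([-x[1],x[0]])
print('front',m,'rel mouth',(m-M)@x,(m-M)@y)
crop(a,225,200,290,262,12,'t2d.png')
```

```text
[0.64191454 0.22536677] [0.63773052 0.14578905] 0.07968763071798722 yaw -3.009712129747086
left edge yaw -2.547661464190349 right -2.4483251835965354
front [0.63982253 0.18557791] rel mouth -0.06914604131771834 0.0015816328433625783
```

View pics/t2d.png

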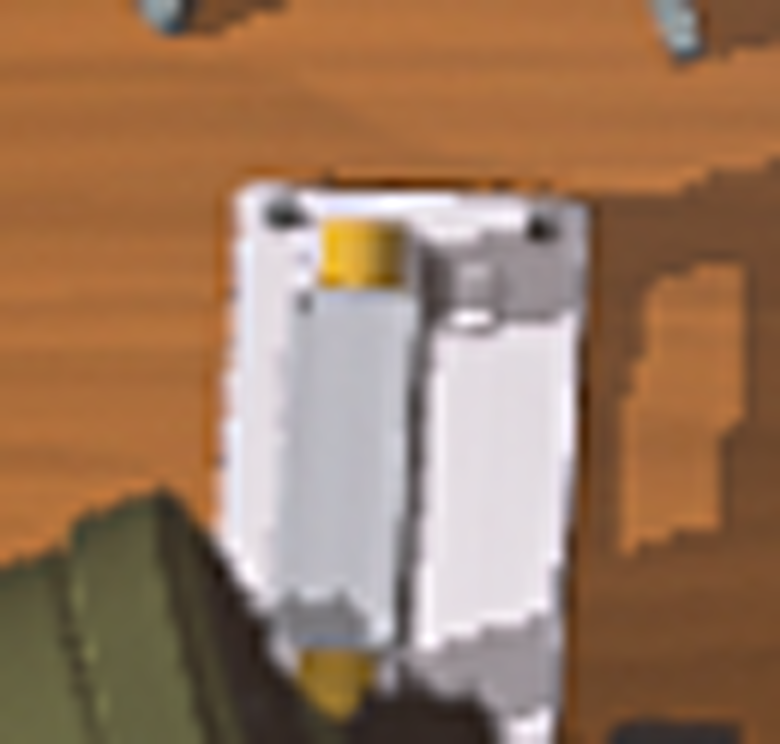

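>>> {"op": "play_rows", "data": {"targets": "-1.4 -0.1 0 0 0 0 -1;-1.5 -0.1 0 0 0 0 -1;-1.5 0 0 0 0 0 -1;-1.2 0 0 0 0 0 -1;0 0 0 0 0 0 -1"}}

```text
time: 18.55
position: [0.5179, 0.1958, 0.2207]
tool_rot: [-0.062, -3.088, -0.005]
ft_force: [3.7, -2.4, -4.2]
grip_width: 0.158
```

```bash
cat >> h.py <<'E'
def slot():
    yaw=np.radians(-2.9);H=np.array([.7088,.1805])-.055*np.array([np.cos(yaw),np.sin(yaw)])
    s=ctrl.get_state();Rc=Ro.from_rotvec(s['tool_rot']).as_matrix();g=s['position']+Rc@[0,0,.164]
    x=np.array([np.cos(yaw),np.sin(yaw)]);y=np.array([-x[1],x[0]]);d=g[:2]-H
    print('rel home x %.4f y %.4f z %.4f'%(d@x,d@y,g[2]))
    plan([*H,.057],toolR(yaw))
E
python3 - <<'E'
from h import *
slot()
a=snap('top','top3.png')
crop(a,220,120,310,240,6,'t3c.png')
E
```

```text
rel home x -0.1451 y 0.0059 z 0.0569
t 18.55 grasp [0.5092 0.1965 0.0569] F [ 3.7 -2.4 -4.2] T [-0.63 -1.16 -0.27] w 13.8 q [-0.79  0.32  0.45  1.88 -0.19  1.02  1.28]
shift cm [-13.62  -0.7   -0.75] rot [ 0.002 -0.053  0.01 ]
```

View pics/t3c.png

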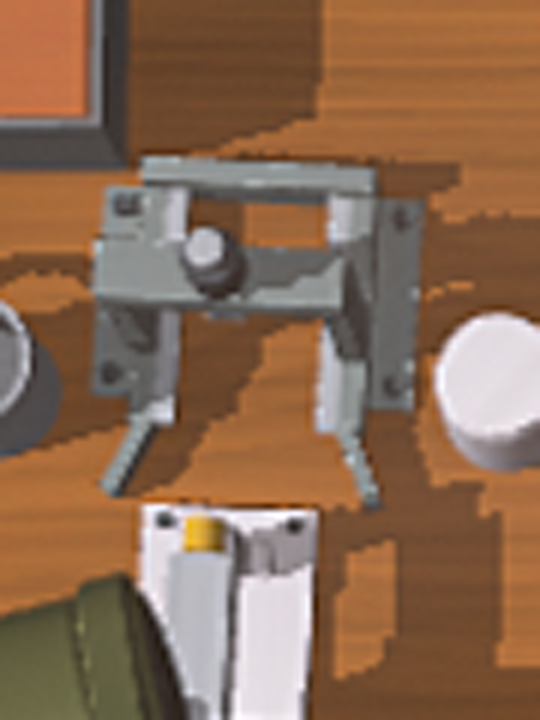

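>>> {"op": "play_rows", "data": {"targets": "0.6 -0.4 0 0 -0.045 0 -1;-1 -0.3 0 0 -0.015 0.005 -1;0 0 0 0 0 0 -1"}}

```text
time: 18.98
position: [0.5161, 0.1943, 0.221]
tool_rot: [-0.061, -3.134, -0.013]
ft_force: [4.4, -2.7, -2.1]
grip_width: 0.158
```

Run:
```python
from h import *
slot()
```

```text
rel home x -0.1393 y 0.0053 z 0.0570
t 18.98 grasp [0.515  0.1956 0.057 ] F [ 4.4 -2.7 -2.1] T [-0.83 -0.43  0.07] w 13.7 q [-0.8   0.3   0.46  1.91 -0.17  0.97  1.26]
shift cm [-13.81  -0.56  -0.1 ] rot [ 0.008 -0.007  0.012]
```

>>> {"op": "play_rows", "data": {"targets": "-0.6 -0.8 0 0 -0.01 0.01 -1;-0.6 -0.5 0 0 -0.01 0.005 -1;0 0 0 0 0 0 -1"}}

```text
time: 19.35
position: [0.5228, 0.1872, 0.2212]
tool_rot: [-0.074, -3.14, -0.025]
ft_force: [2.5, -4.1, -0.7]
grip_width: 0.16
```

Run:
```python
from h import *
slot()
```

```text
rel home x -0.1313 y -0.0000 z 0.0572
t 19.35 grasp [0.5227 0.1899 0.0572] F [ 2.5 -4.1 -0.7] T [-1.17 -0.03 -0.01] w 14.0 q [-0.79  0.3   0.46  1.9  -0.18  0.97  1.28]
shift cm [-1.311e+01  2.200e-01  1.000e-02] rot [ 0.016 -0.001  0.004]
```

>>> {"op": "play_rows", "data": {"targets": "-1.2 0.05 0 0.012 -0.012 0.004 -1;-1.2 -0.15 0 0.003 -0.012 0.002 -1;-1.2 -0.15 0 0.002 -0.012 0 -1;0 0 0 0 0 0 -1"}}

```text
time: 19.85
position: [0.5484, 0.1885, 0.2208]
tool_rot: [-0.074, -3.138, -0.003]
ft_force: [4.4, -2.0, -3.3]
grip_width: 0.154
```

Run:
```python
from h import *
slot()
a=snap('top','top4.png')
crop(a,220,120,310,240,6,'t4c.png')
```

```text
rel home x -0.1060 y 0.0001 z 0.0568
t 19.85 grasp [0.548  0.1888 0.0568] F [ 4.4 -2.  -3.3] T [-0.3  -0.47  0.05] w 13.4 q [-0.77  0.36  0.46  1.84 -0.19  0.99  1.3 ]
shift cm [-10.56  -0.02  -0.05] rot [ 0.002 -0.002  0.003]
```

View pics/t4c.png

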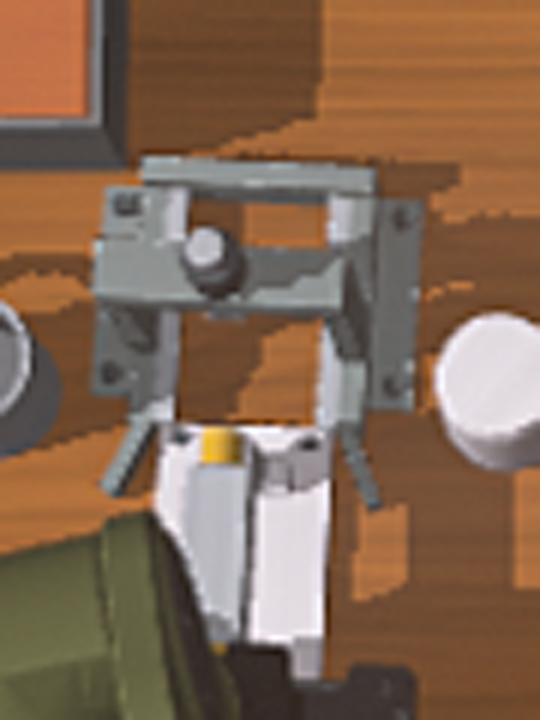

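>>> {"op": "play_rows", "data": {"targets": "-1.2 -0.12 0 0.002 -0.012 0.002 -1;-1.2 -0.12 0 0.002 -0.012 0.002 -1;-1.2 -0.12 0 0.002 -0.012 0 -1;0 0 0 0 0 0 -1"}}

```text
time: 20.4
position: [0.5744, 0.1883, 0.2208]
tool_rot: [-0.073, -3.139, -0.001]
ft_force: [4.8, -1.1, -3.5]
grip_width: 0.16
```

Run:
```python
from h import *
slot()
```

```text
rel home x -0.0800 y 0.0010 z 0.0568
t 20.4 grasp [0.5741 0.1883 0.0568] F [ 4.8 -1.1 -3.5] T [-0.15 -0.44 -0.08] w 13.9 q [-0.74  0.4   0.46  1.78 -0.21  1.01  1.33]
shift cm [-7.96 -0.13 -0.04] rot [ 0.    -0.002  0.004]
```

>>> {"op": "play_rows", "data": {"targets": "-1.2 -0.14 0 0.002 -0.012 0.003 -1;-1.2 -0.14 0 0.002 -0.012 0.002 -1;-1.2 -0.14 0.02 0.002 -0.012 0 -1;0 0 0 0 0 0 -1"}}

```text
time: 20.9
position: [0.601, 0.1874, 0.2208]
tool_rot: [-0.074, -3.14, 0.001]
ft_force: [4.3, -1.1, -2.5]
grip_width: 0.156
```

Run:
```python
from h import *
slot()
snap('scene','sc5.png')
a=load('scene');crop(a,340,170,500,310,5,'sc5c.png')
```

```text
rel home x -0.0532 y 0.0014 z 0.0568
t 20.9 grasp [0.6009 0.1874 0.0568] F [ 4.3 -1.1 -2.5] T [-0.18 -0.32 -0.14] w 13.5 q [-0.71  0.45  0.46  1.71 -0.23  1.03  1.35]
shift cm [-5.3  -0.17 -0.02] rot [-0.001 -0.001  0.003]
```

View pics/sc5c.png

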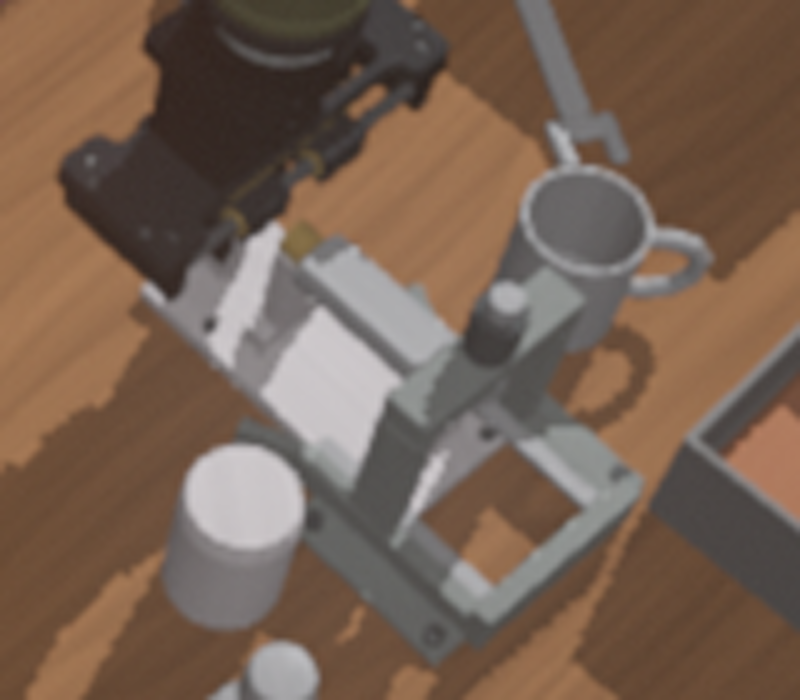

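>>> {"op": "play_rows", "data": {"targets": "-1.2 -0.16 0 0.002 -0.012 0.003 -1;-1.2 -0.16 0 0.002 -0.012 0.002 -1;-1.2 -0.14 0.02 0.002 -0.012 0 -1;0 0 0 0 0 0 -1"}}

```text
time: 21.45
position: [0.6279, 0.1861, 0.2209]
tool_rot: [0.076, 3.139, -0.002]
ft_force: [3.7, -1.1, -2.9]
grip_width: 0.159
```

Run:
```python
from h import *
slot()
```

```text
rel home x -0.0259 y 0.0013 z 0.0569
t 21.45 grasp [0.6281 0.1859 0.0569] F [ 3.7 -1.1 -2.9] T [-0.06 -0.39 -0.17] w 13.9 q [-0.68  0.5   0.46  1.65 -0.24  1.05  1.37]
shift cm [-2.61 -0.16 -0.01] rot [-0.001  0.001  0.002]
```

>>> {"op": "play_rows", "data": {"targets": "-1.1 -0.1 0 0.002 -0.012 0.002 -1;-1.0 -0.1 0 0.002 -0.01 0 -1;0 0 0 0 0 0 -1"}}

```text
time: 21.82
position: [0.6437, 0.1857, 0.2208]
tool_rot: [0.076, 3.137, -0.004]
ft_force: [3.4, -1.0, -1.6]
grip_width: 0.153
```

Run:
```python
from h import *
slot()
```

```text
rel home x -0.0098 y 0.0014 z 0.0568
t 21.82 grasp [0.6442 0.1852 0.0568] F [ 3.4 -1.  -1.6] T [ 0.07 -0.27 -0.01] w 13.3 q [-0.66  0.53  0.45  1.61 -0.25  1.06  1.38]
shift cm [-1.03 -0.19 -0.01] rot [-0.002  0.003  0.002]
```

>>> {"op": "play_rows", "data": {"targets": "-0.8 -0.1 0 0 -0.01 0.002 -1;-0.5 -0.05 0 0 -0.008 0 -1;0 0 0 0 0 0 -1"}}

```text
time: 22.2
position: [0.6515, 0.1852, 0.2208]
tool_rot: [0.078, 3.139, -0.002]
ft_force: [2.7, -0.5, -0.8]
grip_width: 0.158
```

Run:
```python
from h import *
slot()
```

```text
rel home x -0.0023 y 0.0015 z 0.0568
t 22.2 grasp [0.6517 0.1849 0.0568] F [ 2.7 -0.5 -0.8] T [ 0.11 -0.25 -0.09] w 13.8 q [-0.65  0.54  0.45  1.58 -0.26  1.07  1.39]
shift cm [-0.25 -0.17 -0.02] rot [-0.001  0.001  0.001]
```

>>> {"op": "play_rows", "data": {"targets": "-0.4 0 0 0 -0.006 0 -1;-0.4 0 0 0 -0.006 0 -1"}}

```text
time: 22.45
position: [0.655, 0.1854, 0.2208]
tool_rot: [-0.077, -3.137, 0.002]
ft_force: [-15.6, -1.4, 12.1]
grip_width: 0.156
```

Run:
```python
from h import *
slot()
```

```text
rel home x 0.0004 y 0.0020 z 0.0568
t 22.45 grasp [0.6544 0.1852 0.0568] F [-15.6  -1.4  12.1] T [-0.14  3.07 -0.15] w 13.5 q [-0.65  0.55  0.45  1.57 -0.26  1.08  1.39]
shift cm [ 0.11 -0.22 -0.02] rot [-0.001 -0.004  0.002]
```

The force jumped to 15.6 N at 0.4 mm past the computed home, so the tray is on the end stop. One more gentle push, then a look from above.

>>> {"op": "play_rows", "data": {"targets": "-0.3 0 0 0 -0.004 0 -1;0 0 0 0 0 0 -1"}}

```text
time: 22.7
position: [0.6558, 0.1854, 0.2208]
tool_rot: [-0.078, -3.133, 0.002]
ft_force: [-0.9, -0.8, -0.3]
grip_width: 0.157
```

Run:
```python
from h import *
slot()
a=snap('top','top6.png');crop(a,220,125,310,205,8,'t6c.png')
a=snap('scene','sc6.png');crop(a,370,170,490,310,5,'sc6c.png')
```

```text
rel home x 0.0005 y 0.0020 z 0.0568
t 22.7 grasp [0.6545 0.1852 0.0568] F [-0.9 -0.8 -0.3] T [ 0.11 -0.51 -0.14] w 13.7 q [-0.65  0.56  0.45  1.57 -0.26  1.09  1.39]
shift cm [ 0.18 -0.22 -0.01] rot [-0.001 -0.008  0.001]
```

View pics/t6c.png

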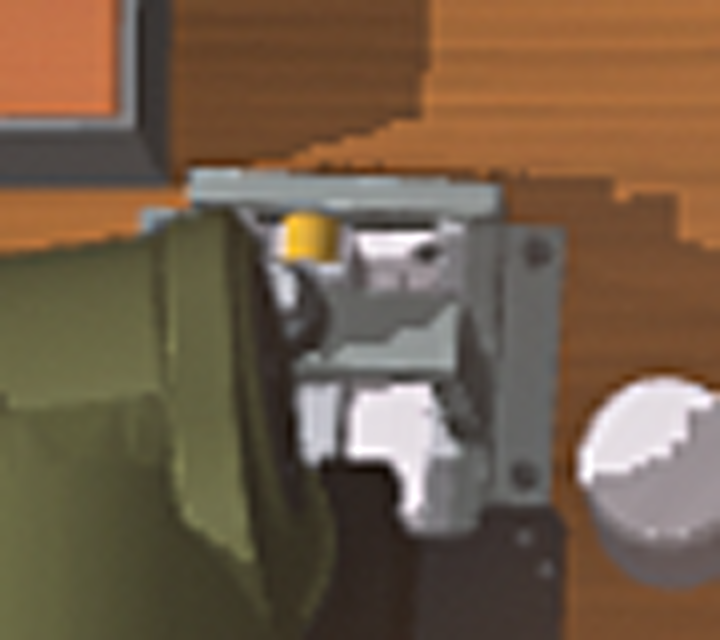

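View pics/sc6c.png

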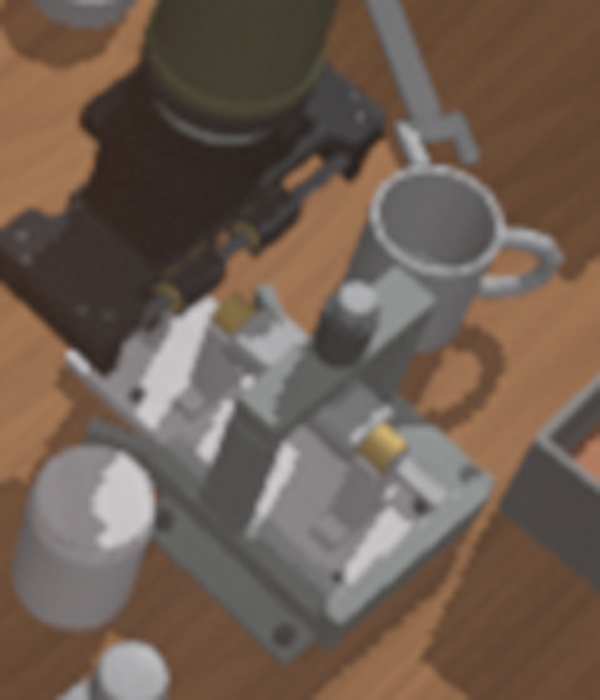

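>>> {"op": "play_rows", "data": {"targets": "-0.3 0 0 0 -0.004 0 -1;-0.1 0 0 0 0 0 -0.5;0 0 0 0 0 0 -0.1;0 0 0 0 0 0 0;0.1 0 -1.5 0 0 0 0;0 0 -3 0 0 0 0;0 0 -4 0 0 0 0;0 0 -4 0 0 0 0;3 0 -2 0 0 0 0;5 0 0 0 0 0 0;5 0 0 0 0 0 0;5 0 0 0 0 0 0;0 0 0 0 0 0 0"}}

```text
time: 24.42
position: [0.4764, 0.1931, 0.3788]
tool_rot: [0.081, 3.134, 0.005]
ft_force: [-0.2, -0.5, 0.2]
grip_width: 0.498
```

Run:
```python
from h import *
slot()
a=snap('top','top7.png');crop(a,210,120,310,220,7,'t7c.png')
a=snap('scene','sc7.png');crop(a,370,170,490,310,5,'sc7c.png')
snap('wrist','w12.png')
```

```text
rel home x -0.1768 y 0.0015 z 0.2148
t 24.43 grasp [0.4774 0.1937 0.2148] F [-0.2 -0.5  0.2] T [ 0.1  -0.07 -0.05] w 43.3 q [-0.88  0.04  0.46  1.84 -0.02  1.26  1.1 ]
shift cm [-17.68  -0.12  15.89] rot [ 0.004  0.006 -0.001]
```

View pics/t7c.png

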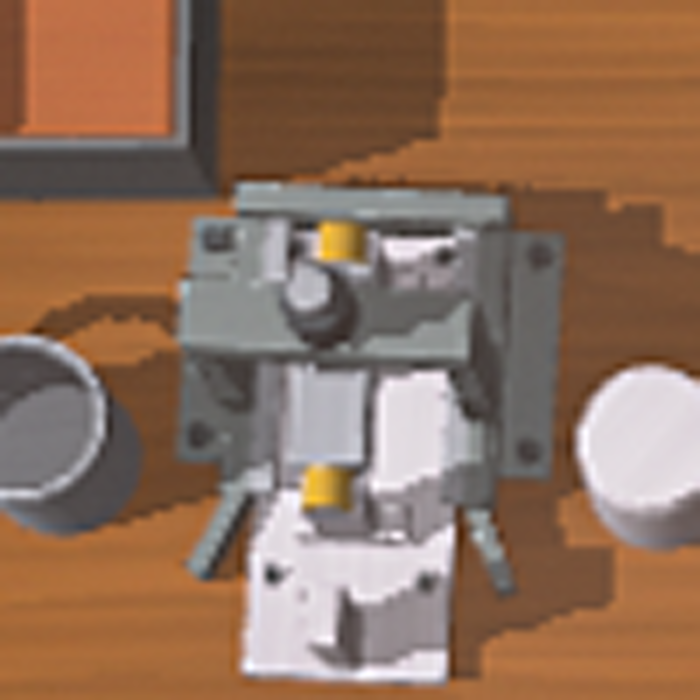

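View pics/sc7.png

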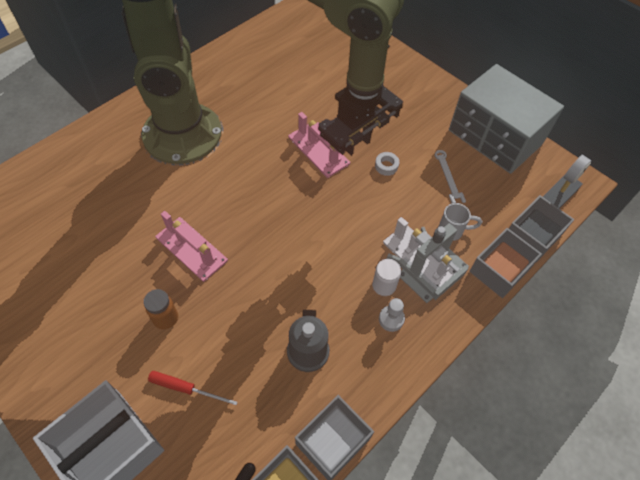

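View pics/w12.png

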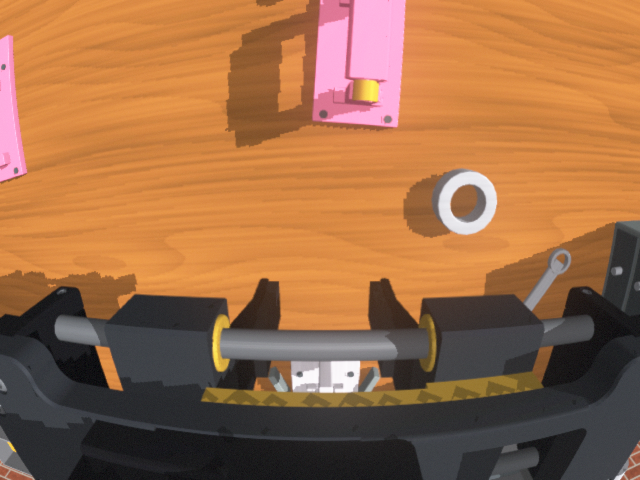

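Run:
```python
from h import *
a=load('top')
q=lambda u,v,z:px(a,u/7+210-.4,v/7+120-.4,z)[:2]
l,r=q(242,673,.01),q(446,684,.01);m=(l+r)/2
yaw=np.radians(-2.9);x=np.array([np.cos(yaw),np.sin(yaw)]);y=np.array([-x[1],x[0]]);M=np.array([.7088,.1805])
print('rear edge rel home',(m-M)@x*1000+55,(m-M)@y*1000,np.linalg.norm(l-r),'yaw',np.degrees(np.arctan2(-(l-r)[0],(l-r)[1])))
# tilt across exposed spindle
vs,us=np.mgrid[173:186,252:262];K=a['intrinsics']
P=np.stack([(us-K[0,2])/K[0,0],(vs-K[1,2])/K[1,1],np.ones(us.shape)],-1)*a['depth'][173:186,252:262,None]
W=((P-a['t'])@a['R']).reshape(-1,3);W=W[abs(W[:,2]-.09)<.004]
A=np.c_[(W[:,:2]-M)@x,(W[:,:2]-M)@y,np.ones(len(W))];s=np.linalg.lstsq(A,W[:,2],rcond=None)[0];print(len(W),'z',np.median(W[:,2]),'slope deg',np.degrees(np.arctan(s[:2])), 'res',np.std(W[:,2]-A@s))
```

```text
rear edge rel home -15.777658321167706 2.6048301276864967 0.08112248090941375 yaw -3.371477506677577
104 z 0.09122424756376098 slope deg [-0.18753148  0.04113317] res 0.00170201101420724
```

Run:
```python
from h import *
a=cv2.imread('pics/scene0.png');b=cv2.imread('pics/sc7.png')
for n,(u,v) in dict(jug=(455,218),tin=(387,278),tamper=(392,315),jar=(160,308),burr=(387,163),driver=(190,385),spanner=(450,175)).items():
    p=a[v-14:v+14,u-14:u+14]; r=cv2.matchTemplate(b[v-22:v+22,u-22:u+22],p,cv2.TM_CCOEFF_NORMED);_,mx,_,loc=cv2.minMaxLoc(r);print(n,round(mx,2),loc[0]-8,loc[1]-8)
print(ctrl.get_state()['ft_force'])
ctrl.close_job()
```

```text
jug 1.0 0 0
tin 0.99 0 0
tamper 1.0 0 0
jar 0.85 0 0
burr 1.0 0 0
driver 0.88 0 0
spanner 1.0 0 0
[ 0.01908138 -0.16586758  0.63882917]
the job is handed in; nothing more can be done
```

The flat faces up and the loaded tray is fully home in the holder with the bridge over the flat. I handed the job in at about 24 s of the 72 s.

- **Flat:** It started hidden underneath. The dark line on the +y side was only a surface mark, since the depth there was fully round. I found the flat by feel: the grip closed to 26 mm on the low -y side. I then turned the spindle up in two grips. After letting go, the depth fit gave -0.2°; after insertion, the exposed part still read level (about 0.04° across).
- **Tray:** I took it by its tab and slid it in under the bridge. The force jumped to about 16 N on the end stop, 0.5 mm past the home point I had worked out. I then let go and drew the arm back.
- **Last checks:**
  - The tray's rear edge measured 15.8 mm behind home, where 15 mm is nominal. The 0.8 mm difference is within the camera calibration.
  - The tray also read 2.6 mm off my estimated centre line, again about the calibration limit. The rails allow only about 2 mm each way.
  - The jug, tin, tamper, jar, burr, driver and spanner show no shift in the image. The jar and driver matched less well (0.85 and 0.88), probably because the shadows changed; I did not check that further.

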